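Roll the bottle caddy into its parking bay and snap it into the catch

ROBOT

A 6-joint arm with a two-finger parallel gripper is mounted at the origin on a cart in front of the work surface, level with it; the furniture and walls round the work are solid. World frame = base frame: x ahead of the robot, y to its left, z up, the work surface at z = 0. Lengths are in m, angles in rad, forces in N, time in s.
With the tool pointing down it reaches from about 0.375 to 0.9 m from the base axis. Payload 3.1 kg.
Tool frame: the origin (TCP) lies between the finger pads; the fingertips stand 25 mm ahead of it and the grasp point (between the pads) lies 6 mm ahead of it; y points along the fingers, x is the direction in which the jaws open and shut, and the axes are right-handed (so a half turn about y gives the same grasp; the last joint's range is limited). The gripper opens to 87 mm and grips with 3 to 60 N. Pads are 19 mm wide; open, the fingers measure 117 mm over their backs; the gripper's body (75 mm by 190 mm) begins 51 mm behind the grasp point.
Start: joints at [-1.331, 0.527, 1.433, -0, 1.181, -0.178], TCP at [0.254, -0.571, 0.248] pointing down, gripper open.
Joint ranges: [-3.08, 3.08], [-0.75, 2.2], [0.22, 2.44], [-1.43, 4.57], [0, 2.65], [-2.85, 2.85]. Speed limits (rad/s): [2.79, 2.79, 3.14, 3.14, 3.14, 3.14].

INTERFACE

Orientations are given as a unit quaternion [x, y, z, w].
In Python, from rig import robot gives the robot as it stands.
- The arm moves only by the tool carry_out, never from a script. Its argument "moves" is a list of rows, each a list of 7 numbers: the opening, from 0 (shut) to 1 (fully open), then the shift along the tool's x, y, z in cm, then the turn, a rotation vector about the tool's x, y, z in rad. In form: [[grip, x, y, z, rx, ry, rz], ...]. A call has 1 to 20 rows; each row is the pose to reach, as a shift and turn from the pose commanded when the call began, along the tool's axes at that moment; what a row does not reach only later rows make up. A row lasts 1/10 s, in which the tool goes at most 50 mm and 8.59 degrees, less where a joint would pass 70% of its speed; a pose out of reach is approached as far as the arm can. A call with a gripper value outside its range is refused whole. The fingers move at their own pace and stop on an object; "force" is the grip in N (left out, the last holds). Time passes only in rows, so rows that repeat a pose let the fingers close. It gives the time, the measured TCP pose, the force and the opening at its end, in the units of the state.
- robot.get_obs(): the state, without advancing time (a new reading comes with each control period).
- robot.camera(name): name is "side" or "top"; returns the picture (400x640x3 uint8, red, green, blue); there is no depth.
- robot.camera_params(name): a dict with "fx", "fy", "cx", "cy" (pixels), "extrinsics" (4x4, takes a point from camera to world coordinates). Camera axes: x right, y down, z forward; pixel columns grow to the right and rows downward; lengths in m; the calibration is good to about 2 mm. A picture is of the moment at which its call begins. camera_params takes no time and is no camera call.
- robot.hand_in(): hands the job in, once; it reports no verdict.
The state is a dict: "time": time; "q": joint angles; "joint_velocities": joint speeds; "joint_torque": joint torques, N m; "position": TCP position; "tool_rot": TCP orientation; "ft_force": force on the tool from outside, world axes, zero at the start; "moment": the same for the moment, N m; "grip_width": finger opening in m.
Only numpy, scipy, OpenCV 4.12 (cv2) and the standard library are available. Lean on these libraries where they do the work, as an engineer would, in place of code of your own. Each camera call takes 0.05 s, during which the arm holds its last target.

TASK

Take the little two-bottle caddy by its push handle and roll it straight ahead on its wheels until both front swivel castors trail straight behind their pivots, while it is still outside the parking bay. Then steer it in between the bay's rails and push it gently home against the end stop until the roller catch snaps shut behind the round head of its tongue; nobody has measured where the stop is clamped, so feel for it and do not ram it or jam the caddy. Let go and leave the caddy caught, with its bottle still standing in its well, without lifting or tipping the caddy or disturbing the beaker, marker and timer.

Things in the scene. Friction and masses are not known exactly. Their poses are not given: they have to be found in the camera images.
- caddy: steel bottle caddy on four small wheels. Origin on the worktop under the middle of the deck, x forward, y left, z up. Deck 140 long (x), 106 wide over its corner bumpers, underside at z = 30, turned-up edge to z = 44 mm. Rear wheels (x = -52, y = +-40) fixed straight, front castors swivel. About 0.85 kg with bottle; rolls with under 1 N once the castors trail, a few N while they swing round
- tongue_head (a point): centre of the upright round head, 20 mm diameter, 8 mm thick, at the end of the flat tongue (neck 11 mm wide) that stands out of the middle of the caddy's front edge: 104 mm ahead of the caddy's origin, 36 mm above the worktop; the foremost point of the caddy is 10 mm ahead of it
- handle (a point): middle of the caddy's push handle: a level round bar of 12 to 14 mm diameter along the caddy's y, 66 mm clear of bends, 78 mm above the worktop and 115 mm behind the caddy's origin. Grip it from above, one finger before and one behind the bar (39 mm clear between bar and deck); pushing up or down on it hard would tip the caddy. Axes as the caddy's
- castor_l_hub (a point): wheel hub of the left (caddy +y) front castor; wheel 21 mm in diameter. It swivels freely about an upright pivot at x = 45, y = 40 mm in the caddy's frame, 9 mm from the hub. Trailing straight, the hub is behind the pivot at x = 36, y = 40 mm. It starts swung 50 to 150 degrees away from that; rolling some 40 to 60 mm straight ahead brings it round
- castor_r_hub (a point): the same for the right (caddy -y) front castor: pivot at x = 45, y = -40, trailing straight at x = 36, y = -40 mm in the caddy's frame
- bay: parking bay fixed on the worktop: two parallel aluminium rails 46 mm high, 111 mm apart inside, 2.5 mm room on either side of the caddy. Origin on the worktop in the middle of the mouth, x into the bay along its middle line, y left, z up. Straight rails begin at x = 14 mm; flared plates before them, 143 mm apart at their tips at x = -27 mm
- stop_near (a point): point on the bay's middle line (x = 110 mm in its frame, height 36 mm) where the buffer faces of the grey end stop would be at its nearest setting. The stop is clamped across the rails 0 to 70 mm further in, different every time and NOT measured. Two rubber buffers, 4 mm travel, 1.5 N per mm each, then solid. Caddy origin 70 mm short of the faces when touching
- catch_l (a joint): outward travel, m, of the catch's left upright roller (10 mm diameter), sprung, 24 mm behind the buffer faces in the gap of the end stop: 0 with nothing in the catch (rollers 6 mm apart), about 0.007 as the widest part of the head passes, about 0.0025 when caught behind the head. Pushing through takes 4 to 8 N; then the catch pulls the caddy onto the buffers by itself
- catch_r (a joint): the same for the right roller
- bottle_mid (a point): centre (half-way up) of the glass media bottle with screw cap, 56 mm diameter, 105 mm tall, that stands loose in the caddy's front well, its foot 37 mm above the worktop, its top at 142 mm; axes x, y level, z up
- glass_beaker: small glass beaker, 46 mm diameter, 54 mm tall, on the worktop nearer the robot; origin under its middle
- marker: marker pen lying on the worktop, 135 mm long, 16 mm thick; origin under its middle, its length along y
- bench_timer: white countdown timer, 46 by 64 mm, 59 mm tall, beside the far end of the bay; origin under its middle
- swing_bin: pale round waste bin with a bag and domed lid, fixed on the worktop to the left of the caddy, about 150 mm across and 220 mm tall; origin under its middle. Keep the gripper clear of it on the way to the handle. Beyond the caddy's lane stands a black computer case, 400 mm tall, its face 0.73 m ahead of the robot; the hand must keep off it too
There are look-alikes about, which are no part of the job. Leave any brown look-alike of the part that bears bottle_mid alone.

How it is judged:
By the outcome, as a careful person would: the job done as asked, in the order asked, and still so for the second after the job is handed in, with the robot touching nothing.
It also fails if it takes over 67 s, if anything falls off the work surface, if the arm or the gripper's body presses on something with over 40 N, if the wrist force passes 120 N, or if a joint passes its speed limit or range.

## Working session

There is one attempt and no reset: what is moved stays moved. The work goes in short steps, Python scripts to look and compute and a tool call to move; the robot and the scene stay as the last step left them, time stands still between calls to the robot, and variables do not carry over. Pictures are saved under pics/ and viewed, and the job is handed in when it is done.

Besides the shell and the picture viewer there is one more tool, called after "Emit:" as name([rows], argument=value, ...), one row to a line, values as JSON. carry_out: Moves the arm, as the interface text tells. Its arguments: {"type":"object","properties":{"moves":{"type":"array"},"force":{"type":"number"}},"required":["moves"]}

```bash
mkdir -p pics; ls; python3 - <<'E'
from rig import robot
import cv2,numpy as np
o=robot.get_obs()
print({k:np.round(v,3).tolist() for k,v in o.items()})
for n in("side","top"):
    im=robot.camera(n); cv2.imwrite(f"pics/{n}0.png",im[:,:,::-1])
    p=robot.camera_params(n); print(n,p)
E
```

```text
pics
{'time': 0.0, 'q': [-1.331, 0.528, 1.434, -0.0, 1.181, -0.178], 'joint_velocities': [-0.001, -0.0, 0.001, 0.001, -0.001, -0.001], 'joint_torque': [-0.0, -44.004, -17.659, 0.063, 0.058, -0.0], 'position': [0.253, -0.571, 0.247], 'tool_rot': [-0.592, 0.386, -0.385, 0.593], 'ft_force': [0.475, 0.18, 0.31], 'moment': [-0.001, 0.053, 0.026], 'grip_width': 0.088}
side {'fx': 433.47757813739634, 'fy': 433.47757813739634, 'cx': 319.8856646697269, 'cy': 197.59051725032683, 'extrinsics': array([[-0.98662487, -0.10903262,  0.12117444,  0.35099935],
       [-0.16300308,  0.65461347, -0.73818101,  0.76773685],
       [ 0.00116338, -0.74805955, -0.66363058,  0.92772513],
       [ 0.        ,  0.        ,  0.        ,  1.        ]])}
top {'fx': 420.7853708072273, 'fy': 420.7853708072273, 'cx': 321.3990929548415, 'cy': 204.64954721911056, 'extrinsics': array([[ 0.00347064, -0.99550718,  0.09462251,  0.36906628],
       [-0.99998635, -0.00308545,  0.00421673, -0.20729836],
       [-0.00390583, -0.09463585, -0.99550429,  1.35072937],
       [ 0.        ,  0.        ,  0.        ,  1.        ]])}
```

View pics/side0.png

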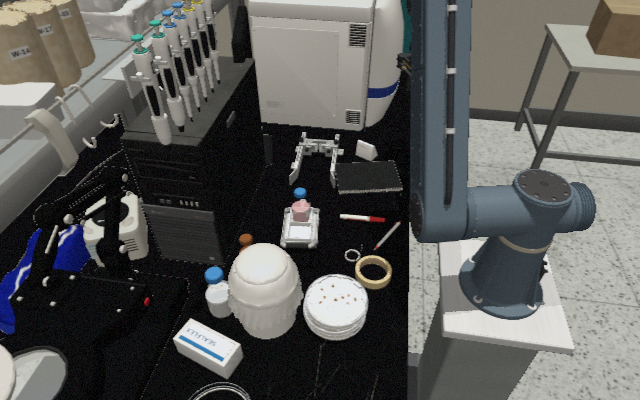

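View pics/top0.png

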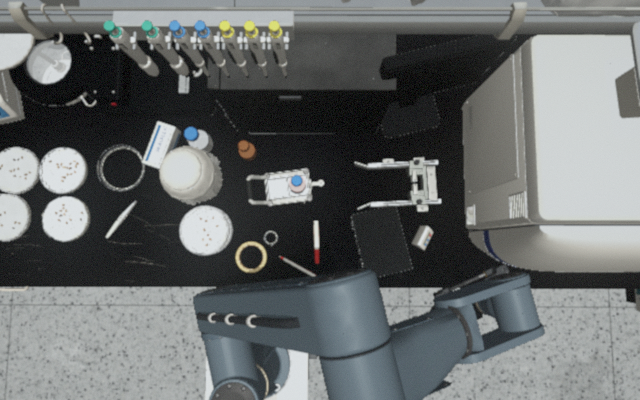

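```bash
python3 - <<'E'
from scipy.spatial.transform import Rotation as R
print(R.from_quat([-0.592,0.386,-0.385,0.593]).as_matrix().round(3))
import cv2
t=cv2.imread('pics/top0.png');s=cv2.imread('pics/side0.png')
cv2.imwrite('pics/top0z.png',cv2.resize(t[20:270,200:530],None,fx=2.4,fy=2.4,interpolation=cv2.INTER_CUBIC))
cv2.imwrite('pics/side0z.png',cv2.resize(s[100:350,200:520],None,fx=2.4,fy=2.4,interpolation=cv2.INTER_CUBIC))
E
```

```text
[[ 0.405 -0.     0.914]
 [-0.914  0.002  0.405]
 [-0.002 -1.     0.   ]]
```

View pics/top0z.png

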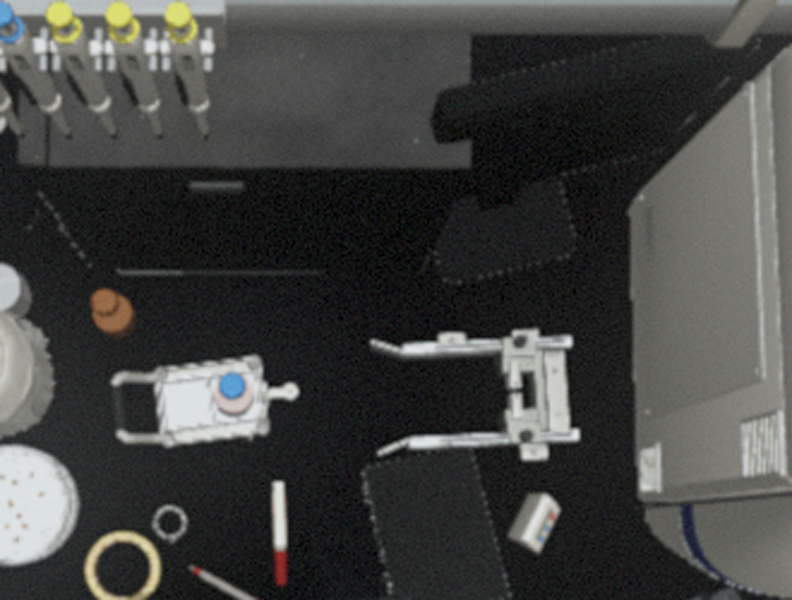

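View pics/side0z.png

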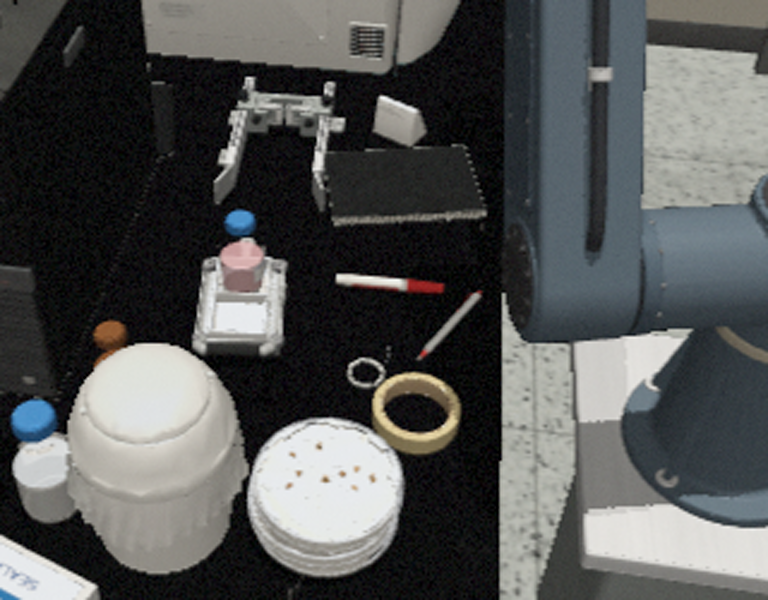

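```bash
cat > h.py <<'E'
import numpy as np,cv2
from rig import robot
def ray(name,u,v,z):
    p=robot.camera_params(name);E=p["extrinsics"]
    d=E[:3,:3]@np.array([(u-p["cx"])/p["fx"],(v-p["cy"])/p["fy"],1]);o=E[:3,3]
    return o+d*(z-o[2])/d[2]
def proj(name,P):
    p=robot.camera_params(name);E=np.linalg.inv(p["extrinsics"])
    c=E[:3,:3]@np.array(P)+E[:3,3]
    return np.array([p["fx"]*c[0]/c[2]+p["cx"],p["fy"]*c[1]/c[2]+p["cy"]])
def crop(src,dst,u0,u1,v0,v1,f):
    im=cv2.imread(src)[v0:v1,u0:u1]
    cv2.imwrite(dst,cv2.resize(im,None,fx=f,fy=f,interpolation=cv2.INTER_CUBIC))
def snap(name,fn):
    im=robot.camera(name)[:,:,::-1].copy();cv2.imwrite(fn,im);return im
E
python3 - <<'E'
from h import *
crop('pics/top0.png','pics/c1.png',240,330,160,212,8)
crop('pics/top0.png','pics/c2.png',348,448,150,217,8)
crop('pics/side0.png','pics/c3.png',270,330,180,255,8)
crop('pics/side0.png','pics/c4.png',280,350,125,195,8)
E
```

```text
(no output)
```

View pics/c1.png

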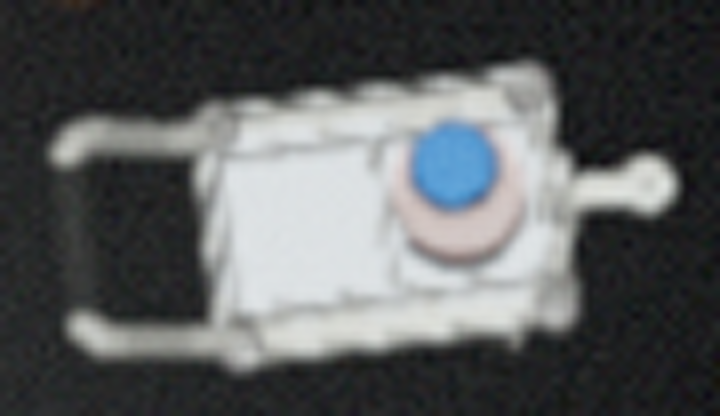

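View pics/c2.png

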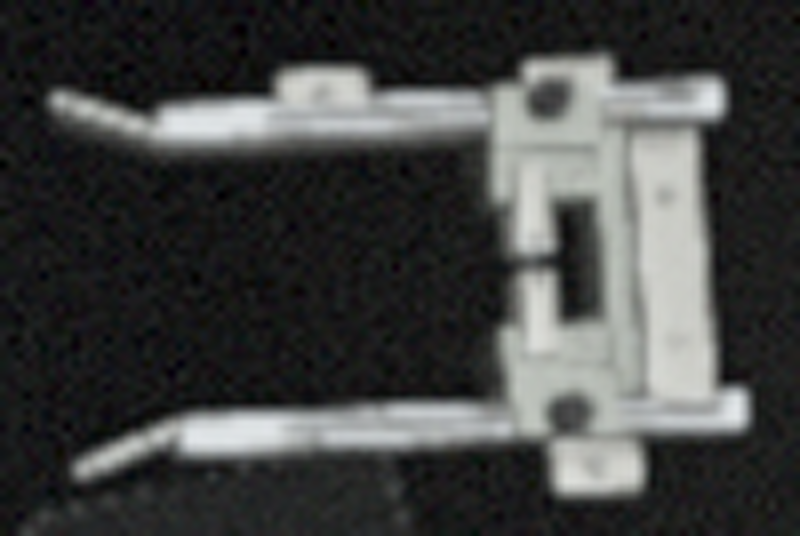

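View pics/c3.png

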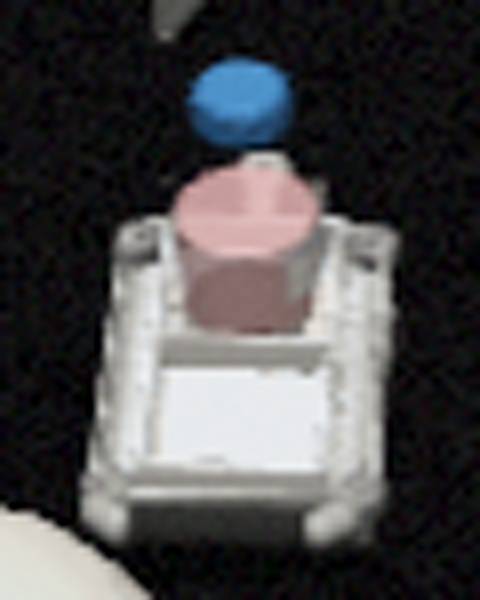

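View pics/c4.png

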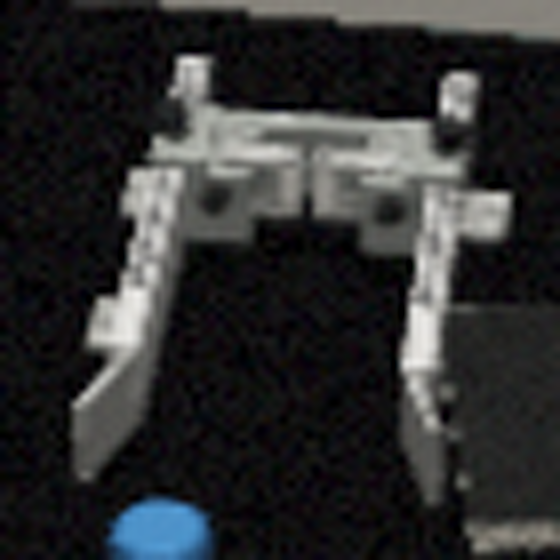

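```bash
python3 - <<'E'
from h import *
T=lambda x,y,z,ou=240,ov=160:ray("top",ou+(x+.5)/8-.5,ov+(y+.5)/8-.5,z)
hl=T(65,148,.078);hr=T(82,328,.078);hm=(hl+hr)/2
hd=T(651,185,.040)
co=[T(a,b,.044) for a,b in[(218,122),(242,350),(528,85),(560,302)]]
print("handle",hl.round(4),hr.round(4),hm.round(4),"head",hd.round(4));print(np.array(co).round(4))
d=hd-hm;print("len",np.hypot(*d[:2]),"yaw",np.degrees(np.arctan2(d[1],d[0])))
for a,b in((0,2),(1,3)):
    e=co[b]-co[a];print(np.degrees(np.arctan2(e[1],e[0])),np.hypot(*e[:2]))
print("centre",np.mean(co,0).round(4))
B=lambda x,y,z:T(x,y,z,348,150)
for n,(x,y,z) in dict(tl=(55,98,.046),tr=(80,472,.046),kl=(155,120,.046),kr=(185,425,.046),le=(725,95,.046),re=(750,410,.046),fl=(503,180,.05),fr=(507,350,.05),).items(): print(n,B(x,y,z).round(4))
print("nadir",proj("top",(.369,-.207,0)))
print("cap",T(455,165,.142),"pink",T(458,205,.08))
for n,(u,v) in dict(brown=(246,149)).items(): print(n,ray("top",u,v,.08))
E
```

```text
handle [0.571  0.0238 0.078 ] [0.5019 0.016  0.078 ] [0.5364 0.0199 0.078 ] head [ 0.563  -0.2001  0.04  ]
[[ 0.5869 -0.0299  0.044 ]
 [ 0.497  -0.0407  0.044 ]
 [ 0.602  -0.1516  0.044 ]
 [ 0.5162 -0.1647  0.044 ]]
len 0.22156890176708358 yaw -83.11102558112536
-82.9487586701104 0.12260493138171444
-81.18752269874354 0.12547617163350713
centre [ 0.5505 -0.0967  0.044 ]
tl [ 0.6287 -0.3052  0.046 ]
tr [ 0.4812 -0.3143  0.046 ]
kl [ 0.62   -0.3444  0.046 ]
kr [ 0.4997 -0.3553  0.046 ]
le [ 0.6306 -0.5682  0.046 ]
re [ 0.5062 -0.5751  0.046 ]
fl [ 0.5959 -0.4797  0.05  ]
fr [ 0.529  -0.4802  0.05  ]
nadir [322.95660051 244.67127075]
cap [ 0.55504569 -0.12948614  0.142     ] pink [ 0.54919691 -0.12677786  0.08      ]
brown [0.66098689 0.03048449 0.08      ]
```

```bash
python3 - <<'E'
from h import *
crop('pics/top0.png','pics/c5.png',140,260,130,220,6)
crop('pics/side0.png','pics/c6.png',215,315,230,345,5)
E
```

```text
(no output)
```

View pics/c5.png

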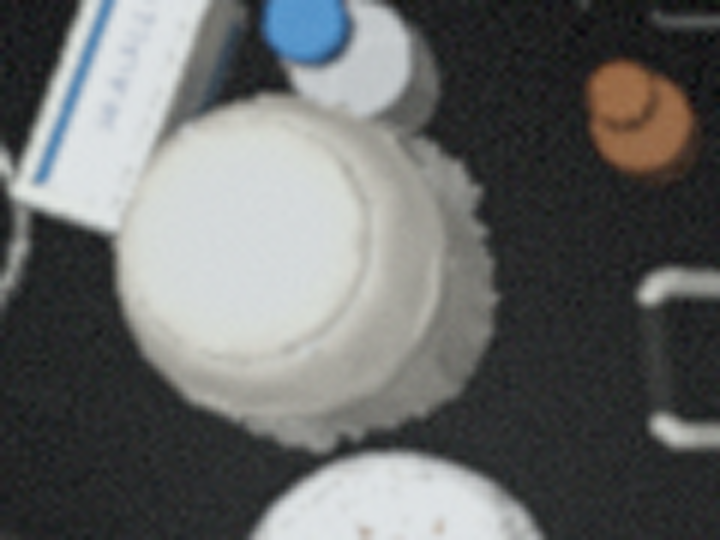

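View pics/c6.png

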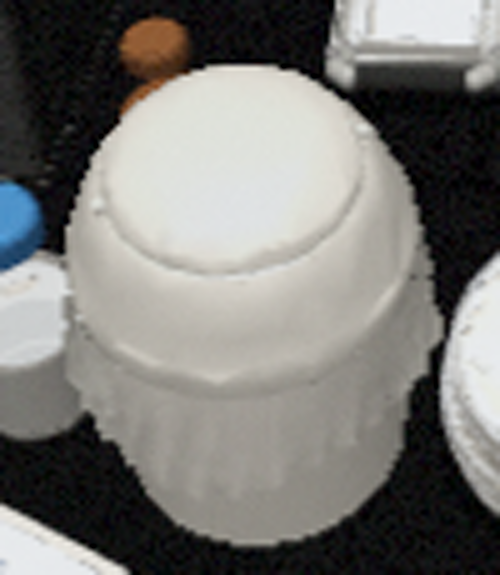

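```bash
python3 - <<'E'
from h import *
print("lid",ray("top",180.3,169.5,.205), ray("top",140+118/6,169,.17), ray("top",140+440/6,169,.17))
print("bag edge",ray("top",222.3,180,.12),ray("top",222.3,180,.08),ray("top",222.3,180,.15))
# side: base bottom-front pixel, and silhouettes
print("base", ray("side",215+260/5,230+545/5,0), "L",ray("side",215+70/5,230+330/5,.13),"R",ray("side",215+440/5,230+320/5,.13))
for x in(.6,.57,.54,.52): 
  P=(x,.175,.21); print(proj("side",P),proj("top",P))
# timer etc.
E
```

```text
lid [0.57423411 0.18742446 0.205     ] [0.58177957 0.25833189 0.17      ] [0.58220196 0.10544613 0.17      ]
bag edge [0.5583616  0.09123033 0.12      ] [0.5645139  0.10093282 0.08      ] [0.55374738 0.08395345 0.15      ]
base [ 5.61496219e-01  2.51915812e-01 -1.11022302e-16] L [0.64119546 0.23631112 0.13      ] R [0.48108537 0.20432864 0.13      ]
[251.0603101  253.49045109] [184.52035026 159.95154327]
[264.43796593 255.21431814] [184.14640421 170.7106542 ]
[277.91945035 256.95156472] [183.77061748 181.52272499]
[286.96538766 258.11723929] [183.51906367 188.76038776]
```

Emit:
carry_out([
  [0.46, -3, -3, 3.5, 0, 0.05, 0],
  [0.46, -6, -5, 7, 0, 0.1, 0],
  [0.46, -9, -5, 11, 0, 0.15, 0],
  [0.46, -12, -5, 15, 0, 0.2, 0],
  [0.46, -15, -5, 18.7, 0, 0.25, 0],
  [0.46, -18, -5, 22.5, 0, 0.297, 0],
  [0.46, -21, -5, 26.2, 0, 0.297, 0],
  [0.46, -24, -5, 30, 0, 0.297, 0],
  [0.46, -27, -5, 33.7, 0, 0.297, 0],
  [0.46, -30, -5, 37.5, 0, 0.297, 0],
  [0.46, -33, -5, 41.2, 0, 0.297, 0],
  [0.46, -36, -5, 45, 0, 0.297, 0],
  [0.46, -38, -5, 47.5, 0, 0.297, 0],
  [0.46, -38, -5, 47.5, 0, 0.297, 0],
  [0.46, -38, -5, 47.5, 0, 0.297, 0],
])

```text
time: 1.6
position: [0.5332, -0.0306, 0.2971]
tool_rot: [0.53, -0.469, 0.468, -0.529]
ft_force: [0.3, 0.6, 0.0]
grip_width: 0.0401
```

```bash
python3 - <<'E'
from h import *
o=robot.get_obs();print(o['time'],np.round(o['position'],4),np.round(o['tool_rot'],4),np.round(o['ft_force'],2),np.round(o['q'],2),o['grip_width'])
snap("side",'pics/side1.png')
crop('pics/side1.png','pics/c7.png',170,450,60,300,2.8)
E
```

```text
1.6 [ 0.5332 -0.0306  0.2971] [ 0.5302 -0.4687  0.4681 -0.5294] [0.29 0.61 0.02] [-0.27  0.35  1.6  -0.    1.2   1.18] 0.04007631136687543
```

View pics/c7.png

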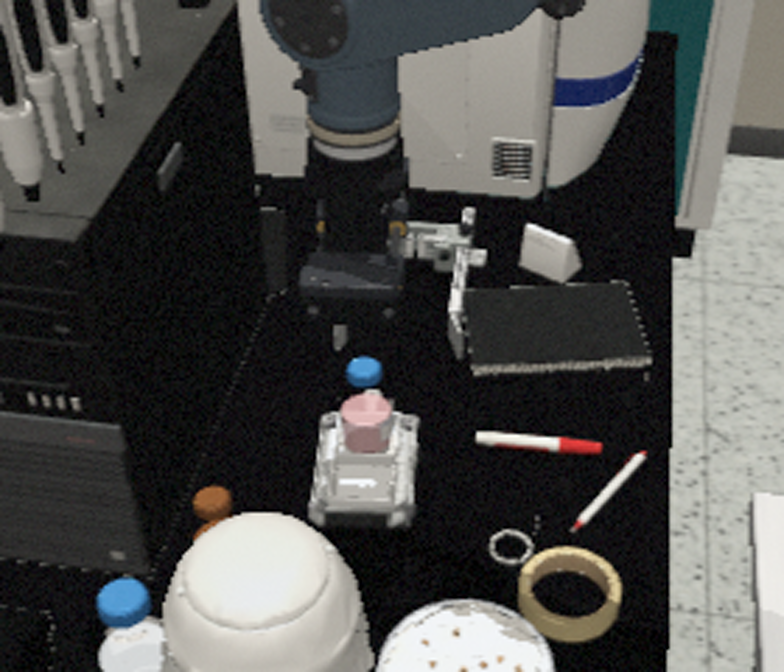

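```bash
python3 - <<'E'
from h import *
im=cv2.imread('pics/side1.png')[105:205,255:345].astype(float)
im=255*(im/255)**.45
cv2.imwrite('pics/c8.png',cv2.resize(im.clip(0,255).astype('uint8'),None,fx=6,fy=6,interpolation=cv2.INTER_CUBIC))
im=snap("top",'pics/top1.png')[100:330,200:480].astype(float)
cv2.imwrite('pics/c9.png',cv2.resize((255*(im/255)**.5).astype('uint8'),None,fx=2.6,fy=2.6,interpolation=cv2.INTER_CUBIC))
# predicted body box corners in side view
o=robot.get_obs();p=np.array(o['position'])
from scipy.spatial.transform import Rotation as R
M=R.from_quat(o['tool_rot']).as_matrix()
for sx in(-95,95):
  for sz in(-37.5,37.5):
    P=p+M@np.array([sx,-45,sz])/1000; print(sx,sz,P.round(3),((proj("side",P)-[255,105])*6).round(), )
print(((proj("side",p+M@[0,.025,0])-[255,105])*6).round())
E
```

```text
-95 -37.5 [0.484 0.058 0.342] [343. 440.]
-95 37.5 [0.559 0.067 0.342] [134. 434.]
95 -37.5 [ 0.507 -0.131  0.342] [369. 149.]
95 37.5 [ 0.582 -0.122  0.342] [188. 145.]
[265. 424.]
```

View pics/c8.png

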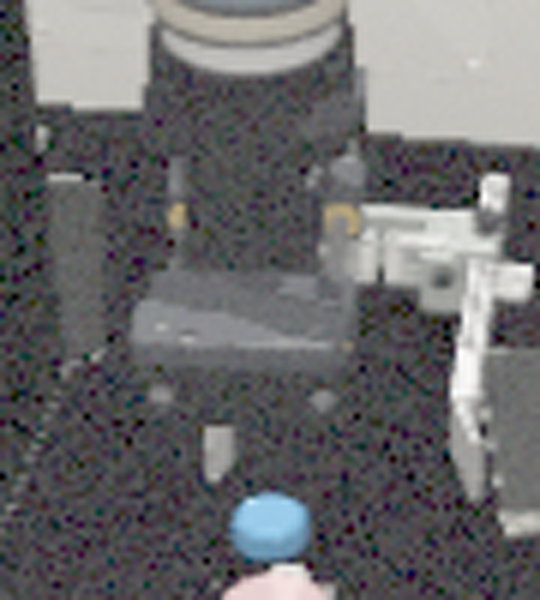

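View pics/c9.png

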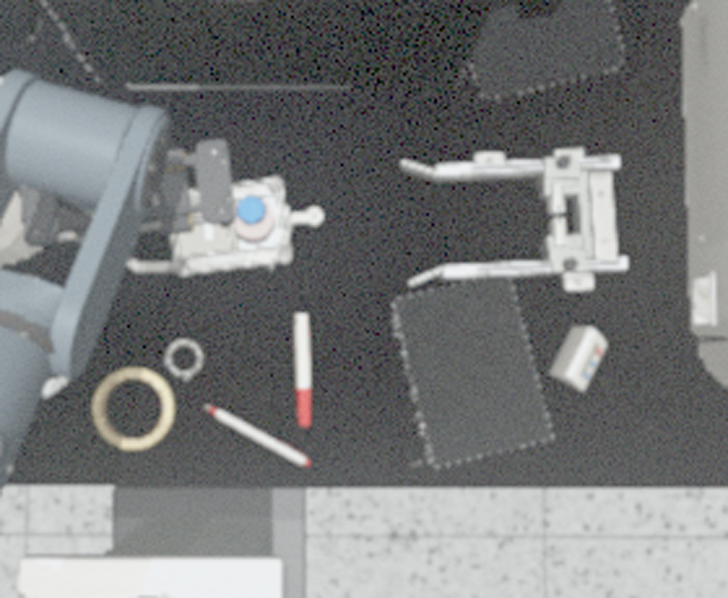

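Emit:
carry_out([
  [0.46, -1.5, 2, -0.2, 0, 0, 0.09],
  [0.46, -3, 4, -0.4, 0, 0, 0.18],
  [0.46, -4.7, 6, -0.6, 0, 0, 0.262],
  [0.46, -4.7, 9, -0.6, 0, 0, 0.262],
  [0.46, -4.7, 12, -0.6, 0, 0, 0.262],
  [0.46, -4.7, 14, -0.6, 0, 0, 0.262],
  [0.46, -4.7, 14, -0.6, 0, 0, 0.262],
  [0.46, -4.7, 14, -0.6, 0, 0, 0.262],
])

```text
time: 2.5
position: [0.522, 0.0136, 0.1578]
tool_rot: [-0.463, 0.535, -0.396, 0.586]
ft_force: [-0.3, 0.3, -0.0]
grip_width: 0.0401
```

```bash
python3 - <<'E'
from h import *
from scipy.spatial.transform import Rotation as R
o=robot.get_obs();p=np.array(o['position']);M=R.from_quat(o['tool_rot']).as_matrix()
print(o['time'],p.round(4),np.round(o['ft_force'],2),np.round(o['q'],2));print(M.round(3))
h=M[:,0]*1;h[2]=0;h/=np.linalg.norm(h);print("yaw",np.degrees(np.arctan2(h[1],h[0])))
im=snap("side",'pics/side2.png')
im=(255*(im[140:310,200:400]/255.)**.5).astype('uint8')
cv2.imwrite('pics/c10.png',cv2.resize(im,None,fx=3.5,fy=3.5,interpolation=cv2.INTER_CUBIC))
im=snap("top",'pics/top2.png')
im=(255*(im[130:230,150:350]/255.)**.5).astype('uint8')
cv2.imwrite('pics/c11.png',cv2.resize(im,None,fx=4,fy=4,interpolation=cv2.INTER_CUBIC))
G=np.array([.5215,.0181,.078]);T=G-.010*M[:,1];print("target TCP",T.round(4),"shift in current tool",((M.T@(T-p))*100).round(2))
E
```

```text
2.5 [0.522  0.0136 0.1578] [-0.33  0.28 -0.01] [-0.32  0.55  1.75  0.29  0.97  0.95]
[[ 0.114 -0.031  0.993]
 [-0.959  0.257  0.119]
 [-0.259 -0.966 -0.   ]]
yaw -83.19844246728739
target TCP [0.5218 0.0155 0.0877] shift in current tool [1.63 6.82 0.01]
```

View pics/c10.png

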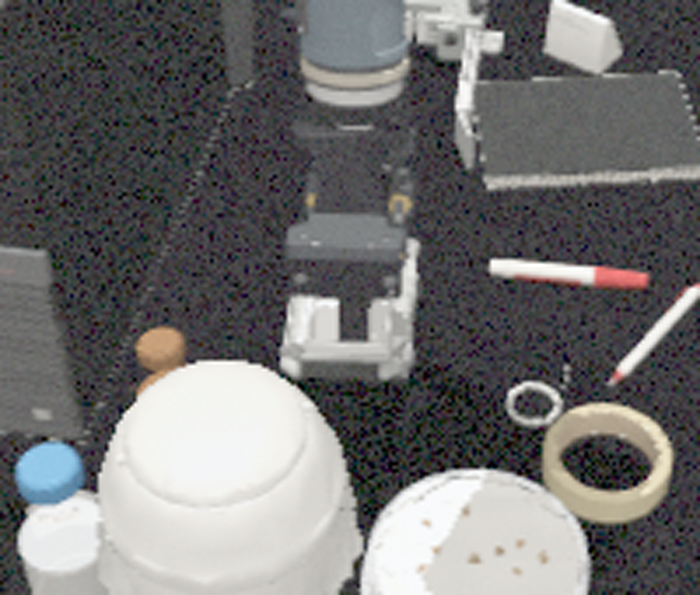

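View pics/c11.png

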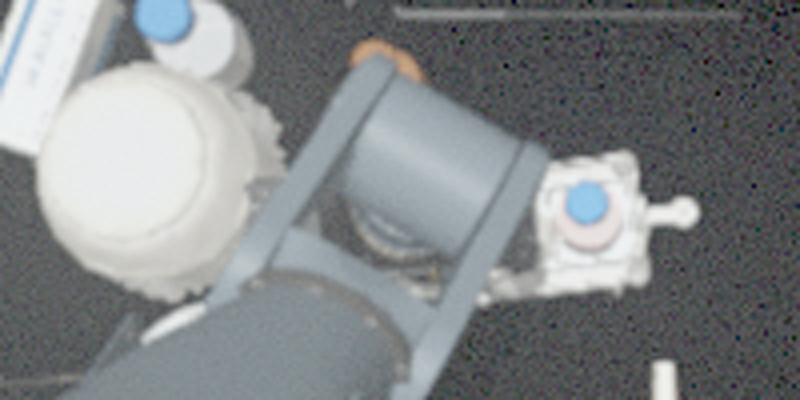

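```bash
python3 - <<'E'
from h import *
for P in ((.5364,.0199,.078),(.571,.0238,.078),(.5019,.016,.078)): 
    a=proj("side",P);print(a.round(1),((a-[270,180])*8).round(),((a-[200,140])*3.5).round())
E
```

```text
[296.3 245.5] [210. 524.] [337. 369.]
[283.1 245. ] [105. 520.] [291. 368.]
[309.5 246. ] [316. 528.] [383. 371.]
```

Emit:
carry_out([
  [0.46, 0.6, 2.5, 0, 0, 0, 0],
  [0.46, 1.1, 4.5, 0, 0, 0, 0],
  [0.46, 1.5, 6, 0, 0, 0, 0],
  [0.46, 1.6, 6.8, 0, 0, 0, 0],
  [0.46, 1.6, 6.8, 0, 0, 0, 0],
  [0.46, 1.6, 6.8, 0, 0, 0, 0],
])

```text
time: 3.2
position: [0.5224, 0.0168, 0.0886]
tool_rot: [-0.463, 0.533, -0.396, 0.586]
ft_force: [0.2, 0.2, 0.1]
grip_width: 0.0398
```

```bash
python3 - <<'E'
from h import *
o=robot.get_obs();print(o['time'],np.round(o['position'],4),np.round(o['ft_force'],2))
im=snap("side",'pics/side3.png')
im=(255*(im[170:280,230:370]/255.)**.5).astype('uint8')
cv2.imwrite('pics/c12.png',cv2.resize(im,None,fx=5,fy=5,interpolation=cv2.INTER_CUBIC))
E
```

```text
3.2 [0.5224 0.0168 0.0886] [0.18 0.15 0.12]
```

View pics/c12.png

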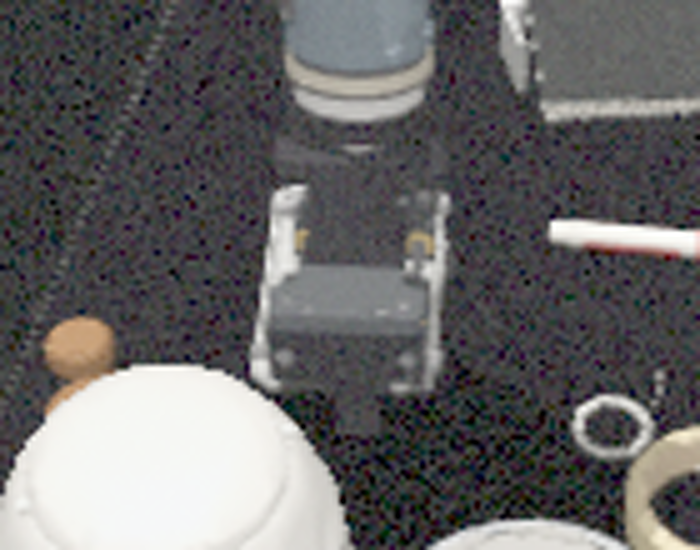

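Emit:
carry_out([
  [0, 0, 0, 0, 0, 0, 0],
  [0, 0, 0, 0, 0, 0, 0],
  [0, 0, 0, 0, 0, 0, 0],
  [0, 0, 0, 0, 0, 0, 0],
  [0, 0, 0, 0, 0, 0, 0],
  [0, 0, 0, 0, 0, 0, 0],
], force=25)

```text
time: 3.85
position: [0.5219, 0.0169, 0.0877]
tool_rot: [-0.463, 0.534, -0.396, 0.586]
ft_force: [0.8, -0.2, 0.4]
grip_width: 0.0109
```

```bash
python3 - <<'E'
from h import *
o=robot.get_obs();print(o['time'],np.round(o['position'],4),np.round(o['ft_force'],2),np.round(o['moment'],3),o['grip_width'])
im=snap("top",'pics/top3.png')
crop('pics/top3.png','pics/c13.png',240,330,160,212,8)
E
```

```text
3.85 [0.5219 0.0169 0.0877] [ 0.77 -0.21  0.36] [-0.168 -0.087  0.048] 0.010935288082139255
```

View pics/c13.png

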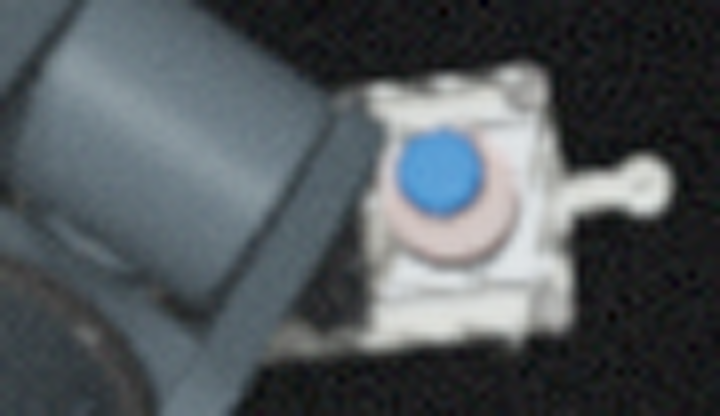

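```bash
python3 - <<'E'
from h import *
o=robot.get_obs();print(o['time'],np.round(o['position'],4),np.round(o['ft_force'],2),np.round(o['moment'],3),o['grip_width'])
snap("top",'pics/top4.png')
ims=[cv2.imread(f'pics/top{i}.png') for i in(0,1,2,3,4)]
for im in ims:
    hsv=cv2.cvtColor(im,cv2.COLOR_BGR2HSV)[160:212,270:330]
    m=((hsv[...,0]>95)&(hsv[...,0]<125)&(hsv[...,1]>140)).astype('uint8')
    n,l,s,c=cv2.connectedComponentsWithStats(m); k=1+np.argmax(s[1:,4]) 
    pk=((hsv[...,0]<12)|(hsv[...,0]>165))&(hsv[...,1]>20)&(hsv[...,2]>120)
    ys,xs=np.nonzero(pk)
    g=cv2.cvtColor(im,cv2.COLOR_BGR2GRAY)[172:195,314:330].astype(float)-60;g[g<0]=0
    yy,xx=np.mgrid[172:195,314:330]
    print("cap",c[k]+[270,160],s[k,4],"pink",xs.mean()+270,ys.mean()+160,len(xs),"head",(g*xx).sum()/g.sum(),(g*yy).sum()/g.sum())
a,b=ims[0],ims[4]
P0=ray("top",0,0,.04)
sh=cv2.phaseCorrelate(np.float64(cv2.cvtColor(ims[0],6)[165:205,300:330]),np.float64(cv2.cvtColor(ims[4],6)[165:205,300:330]));print(sh)
E
```

```text
3.9 [0.5219 0.0169 0.0877] [ 0.08  0.07 -0.1 ] [-0.151 -0.114  0.043] 0.01107363676101698
cap [296.06896552 180.44827586] 58 pink 296.73333333333335 190.6 15 head 318.93016232540583 182.77136026173397
cap [296.1        180.41666667] 60 pink 296.5263157894737 190.10526315789474 19 head 318.92820512820515 182.77836147592245
cap [296.1147541  180.39344262] 61 pink 296.72222222222223 190.22222222222223 18 head 318.93291248916944 182.77286792919915
cap [294.74193548 181.16129032] 62 pink 294.4 189.13333333333333 15 head 318.6039552432995 182.920114493885
cap [295.51666667 180.81666667] 60 pink 296.10526315789474 190.05263157894737 19 head 318.5902578796562 182.91872883563428
((-0.47242230792571505, -0.11528980149036983), 0.9851479994920794)
```

Emit:
carry_out([
  [0, 0.1, -0.03, 0, 0, 0, 0],
  [0, 0.29, -0.08, 0, 0, 0, 0],
  [0, 0.53, -0.14, 0, 0, 0, 0],
  [0, 0.82, -0.22, 0, 0, 0, 0],
  [0, 1.16, -0.31, 0, 0, 0, 0],
  [0, 1.5, -0.4, 0, 0, 0, 0],
  [0, 1.84, -0.49, 0, 0, 0, 0],
  [0, 2.17, -0.58, 0, 0, 0, 0],
  [0, 2.51, -0.67, 0, 0, 0, 0],
  [0, 2.85, -0.76, 0, 0, 0, 0],
  [0, 3.19, -0.85, 0, 0, 0, 0],
  [0, 3.53, -0.95, 0, 0, 0, 0],
  [0, 3.86, -1.03, 0, 0, 0, 0],
  [0, 4.2, -1.13, 0, 0, 0, 0],
  [0, 4.54, -1.22, 0, 0, 0, 0],
  [0, 4.88, -1.31, 0, 0, 0, 0],
  [0, 5.22, -1.4, 0, 0, 0, 0],
  [0, 5.5, -1.47, 0, 0, 0, 0],
  [0, 5.7, -1.53, 0, 0, 0, 0],
  [0, 5.8, -1.55, 0, 0, 0, 0],
])

```text
time: 5.95
position: [0.5291, -0.043, 0.0877]
tool_rot: [-0.463, 0.534, -0.396, 0.586]
ft_force: [1.4, 1.4, 0.6]
grip_width: 0.0113
```

```bash
python3 - <<'E'
from h import *
o=robot.get_obs();print(o['time'],np.round(o['position'],4),np.round(o['ft_force'],2),np.round(o['moment'],3),o['grip_width'])
snap("top",'pics/top5.png');snap("side",'pics/side5.png')
crop('pics/top5.png','pics/c14.png',240,350,155,220,7)
im=cv2.imread('pics/side5.png')[110:270,240:400]
cv2.imwrite('pics/c15.png',cv2.resize((255*(im/255.)**.5).astype('uint8'),None,fx=4,fy=3.7,interpolation=cv2.INTER_CUBIC))
E
```

```text
5.95 [ 0.5291 -0.043   0.0877] [1.38 1.42 0.63] [-0.014 -0.248  0.111] 0.011299258051252706
```

View pics/c14.png

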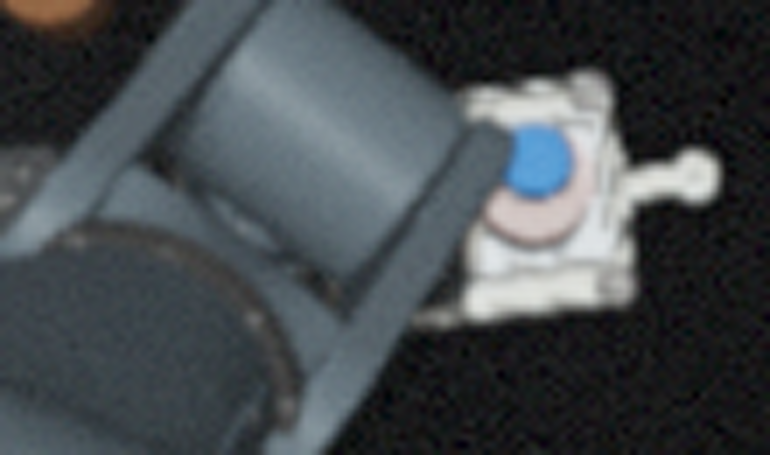

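View pics/c15.png

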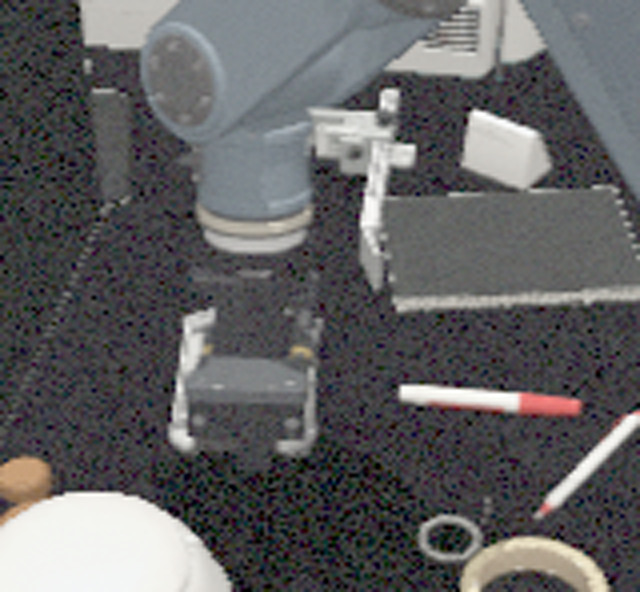

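```bash
python3 - <<'E'
from h import *
im=np.mean([cv2.imread(f'pics/top{i}.png').astype(float) for i in(0,1,2,3,4,5)],0).mean(2)
for u in(370,376,382,390,396,400,405): print(u,"L",im[158:172,u].astype(int),"R",im[196:212,u].astype(int))
for u in(427,432,434): print(u,"L",im[156:170,u].astype(int),"R",im[192:210,u].astype(int))
L=[];Rr=[]
for u in range(372,407):
    g=im[:,u]
    a=g[158:172].clip(70)-70;L.append((u,(a*np.arange(158,172)).sum()/a.sum(),))
    b=g[196:212].clip(70)-70;Rr.append((u,(b*np.arange(196,212)).sum()/b.sum()))
E
cat >> h.py <<'E'
def top5(x,y,z,ou,ov,f): return ray("top",ou+(x+.5)/f-.5,ov+(y+.5)/f-.5,z)
E
python3 - <<'E'
from h import *
hd=top5(697,176,.04,240,155,7);FL=top5(593,88,.046,240,155,7);FR=top5(617,285,.046,240,155,7)
print(hd,FL,FR)
B0=np.array([.5288,-.0404]);hm=B0+.015*np.array([.993,.119])
d=hd[:2]-hm;print("yaw",np.degrees(np.arctan2(d[1],d[0])),np.hypot(*d)); e=FL-FR;print("yaw bumpers",np.degrees(np.arctan2(e[1],e[0]))-90, np.hypot(*e[:2]))
E
```

```text
370 L [ 20  18  15  19  66 155 213 226 219 164  98  59  32  20] R [ 22  22  20  21  17  47 125 178 173 155 112  60  29  26  43  43]
376 L [ 24  22  19  25 114 192 220 224 211 158  99  54  22  22] R [ 22  18  21  20  26 110 192 220 226 219 164  76  25  32  37  37]
382 L [ 39  81 112 115 145 192 179 187 166 118  78  45  21  19] R [ 21  22  22  18  30 132 209 220 218 194 132  74  47  34  37  37]
390 L [117 192 204 203 201 183 172 199 160 101  62  33  19  24] R [ 20  26  22  22  55 125 166 174 201 162  85  40  39  39  38  36]
396 L [ 25  19  26 111 175 161 165 195 158 100  55  28  23  22] R [ 25  24  18  26 108 173 164 168 201 160  89  59  47  46  55  53]
400 L [ 22  18  33 132 198 176 169 165 128  89  54  26  25  25] R [ 25  24  21  35 132 198 177 171 170 124  60  28  24  27  24  25]
405 L [ 21  20  32 118 179 172 183 153 104  73  43  32  30  32] R [ 23  23  20  35 129 194 180 185 160 104  46  28  22  25  25  24]
427 L [ 24  26  22  36 117 177 168 176 142 107 133 169 184 194] R [167 163 163 164 165 163 148 138 176 170 181 151 111 135 160 188 199 196]
432 L [ 19  25  23  62 120 134 159 199 157 110 142 174 188 198] R [188 191 201 206 207 207 207 199 166 162 199 160  80  35  29  26  29  29]
434 L [ 22  21  27  93 156 163 177 203 161 113 146 171 187 188] R [196 200 203 204 203 204 206 204 171 163 200 159  78  32  27  27  31  27]
[ 0.57262918 -0.25729902  0.04      ] [ 0.61145648 -0.21042866  0.046     ] [ 0.52249891 -0.22138048  0.046     ]
yaw -82.46294834551097 0.22058986548357776
yaw bumpers -82.98147183833885 0.08962918996399404
```

```bash
python3 - <<'E'
from h import *
im=np.mean([cv2.imread(f'pics/top{i}.png').astype(float) for i in(0,1,2,3,4,5)],0).mean(2)
def edge(u,v0,v1):
    g=im[v0:v1,u];
    i=np.argmax(g>110); return v0+i-1+(110-g[i-1])/(g[i]-g[i-1])
Ls=[(u,edge(u,157,166)) for u in list(range(372,380))+list(range(397,408))+list(range(427,436))]
Rs=[(u,edge(u,196,206)) for u in list(range(374,408))]
fit=[]
for n,S,zz in(("L",Ls,.046),("R",Rs,.046)):
    P=np.array([ray("top",u,v,zz) for u,v in S])
    c=np.polyfit(P[:,1],P[:,0],1);r=P[:,0]-np.polyval(c,P[:,1]);k=abs(r)<.0012;c=np.polyfit(P[k,1],P[k,0],1)
    print(n,"x=%.4f*y+%.4f"%tuple(c),"res",r.std().round(5),k.sum(),"yaw",-90-np.degrees(np.arctan(c[0])),"x at -.35,-.45",np.polyval(c,[-.35,-.45]).round(4));fit.append(c)
E
```

```text
L x=-0.0444*y+0.6120 res 0.00052 28 yaw -87.46040131023939 x at -.35,-.45 [0.6275 0.6319]
R x=-0.0486*y+0.4867 res 0.0006 34 yaw -87.21929913869945 x at -.35,-.45 [0.5037 0.5086]
```

```bash
cat > plan.py <<'E'
import numpy as np
def plan(lat,psi,S,pre,step,n,off=-.015,tilt=.262,xt=-.1124,end=None):
    # unicycle path in bay frame; s along bay. returns rows (tool x,y,z cm, rotvec)
    y=lambda s: np.where(s<pre,lat+np.tan(psi)*s,H(s))
    y1=lat+np.tan(psi)*pre; m=np.tan(psi); L=S-pre
    def Y(s):
        if s<=pre: return lat+m*s, m
        t=min((s-pre)/L,1)
        return y1*(2*t**3-3*t**2+1)+m*L*(t**3-2*t*t+t), (y1*(6*t*t-6*t)/L+m*(3*t*t-4*t+1) if t<1 else 0)
    def tcp(s):
        yy,dy=Y(s);a=np.arctan(dy);c,sn=np.cos(a),np.sin(a)
        ax=np.array([s,yy]); p=np.array([xt+.052,off]); return ax+[c*p[0]-sn*p[1],sn*p[0]+c*p[1]],a
    p0,a0=tcp(0);c,sn=np.cos(a0),np.sin(a0);ct,st=np.cos(tilt),np.sin(tilt)
    ss=[];v=0;s=0
    for s in step:
        p,a=tcp(s);d=p-p0;f=c*d[0]+sn*d[1];l=-sn*d[0]+c*d[1];da=a-a0
        print("s%.0f"%(s*1000),"[0, %.2f, %.2f, %.2f, %.4f, %.4f, 0]"%(100*f*ct,-100*f*st,100*l,-da*st,-da*ct),"head %.1fdeg lat %.1f"%(np.degrees(a),1000*Y(s)[0]))
E
python3 - <<'E'
from plan import *
st=np.cumsum([1,2,3,4]+[4]*24+[4,4,4,3,2,1])/1000
plan(.0044,.0794,.125,.008,st,0)
E
```

```text
s1 [0, 0.10, -0.03, -0.00, -0.0000, -0.0000, 0] head 4.5deg lat 4.5
s3 [0, 0.29, -0.08, -0.00, -0.0000, -0.0000, 0] head 4.5deg lat 4.6
s6 [0, 0.58, -0.16, -0.00, -0.0000, -0.0000, 0] head 4.5deg lat 4.9
s10 [0, 0.96, -0.26, 0.06, 0.0025, 0.0093, 0] head 4.0deg lat 5.2
s14 [0, 1.32, -0.35, 0.16, 0.0073, 0.0272, 0] head 2.9deg lat 5.4
s18 [0, 1.68, -0.45, 0.25, 0.0118, 0.0439, 0] head 1.9deg lat 5.6
s22 [0, 2.05, -0.55, 0.33, 0.0160, 0.0596, 0] head 1.0deg lat 5.7
s26 [0, 2.42, -0.65, 0.40, 0.0199, 0.0742, 0] head 0.2deg lat 5.7
s30 [0, 2.79, -0.75, 0.45, 0.0235, 0.0876, 0] head -0.6deg lat 5.7
s34 [0, 3.16, -0.85, 0.49, 0.0268, 0.0999, 0] head -1.4deg lat 5.7
s38 [0, 3.54, -0.95, 0.51, 0.0298, 0.1111, 0] head -2.0deg lat 5.5
s42 [0, 3.92, -1.05, 0.53, 0.0325, 0.1211, 0] head -2.6deg lat 5.4
s46 [0, 4.29, -1.15, 0.54, 0.0349, 0.1300, 0] head -3.2deg lat 5.2
s50 [0, 4.67, -1.25, 0.53, 0.0370, 0.1378, 0] head -3.6deg lat 4.9
s54 [0, 5.05, -1.35, 0.51, 0.0387, 0.1445, 0] head -4.0deg lat 4.7
s58 [0, 5.43, -1.46, 0.49, 0.0402, 0.1500, 0] head -4.3deg lat 4.4
s62 [0, 5.81, -1.56, 0.45, 0.0
[... 501 characters left out ...]
t 1.7
s94 [0, 8.87, -2.38, -0.10, 0.0401, 0.1497, 0] head -4.3deg lat 1.4
s98 [0, 9.26, -2.48, -0.20, 0.0386, 0.1441, 0] head -4.0deg lat 1.1
s102 [0, 9.65, -2.59, -0.30, 0.0368, 0.1373, 0] head -3.6deg lat 0.8
s106 [0, 10.04, -2.69, -0.40, 0.0347, 0.1295, 0] head -3.1deg lat 0.6
s110 [0, 10.43, -2.80, -0.51, 0.0323, 0.1205, 0] head -2.6deg lat 0.4
s114 [0, 10.82, -2.90, -0.62, 0.0296, 0.1103, 0] head -2.0deg lat 0.2
s118 [0, 11.21, -3.01, -0.74, 0.0266, 0.0991, 0] head -1.3deg lat 0.1
s121 [0, 11.51, -3.09, -0.83, 0.0241, 0.0899, 0] head -0.8deg lat 0.0
s123 [0, 11.71, -3.14, -0.89, 0.0224, 0.0834, 0] head -0.4deg lat 0.0
s124 [0, 11.81, -3.17, -0.92, 0.0215, 0.0801, 0] head -0.2deg lat 0.0
```

Emit:
carry_out([
  [0, 0.1, -0.03, 0, 0, 0, 0],
  [0, 0.29, -0.08, 0, 0, 0, 0],
  [0, 0.58, -0.16, 0, 0, 0, 0],
  [0, 0.96, -0.26, 0.06, 0.0025, 0.0093, 0],
  [0, 1.32, -0.35, 0.16, 0.0073, 0.0272, 0],
  [0, 1.68, -0.45, 0.25, 0.0118, 0.0439, 0],
  [0, 2.05, -0.55, 0.33, 0.016, 0.0596, 0],
  [0, 2.42, -0.65, 0.4, 0.0199, 0.0742, 0],
  [0, 2.79, -0.75, 0.45, 0.0235, 0.0876, 0],
  [0, 3.16, -0.85, 0.49, 0.0268, 0.0999, 0],
  [0, 3.54, -0.95, 0.51, 0.0298, 0.1111, 0],
  [0, 3.92, -1.05, 0.53, 0.0325, 0.1211, 0],
  [0, 4.29, -1.15, 0.54, 0.0349, 0.13, 0],
  [0, 4.67, -1.25, 0.53, 0.037, 0.1378, 0],
  [0, 4.95, -1.33, 0.52, 0.0383, 0.1427, 0],
  [0, 5.15, -1.38, 0.51, 0.0391, 0.1459, 0],
  [0, 5.25, -1.41, 0.5, 0.0395, 0.1475, 0],
  [0, 5.25, -1.41, 0.5, 0.0395, 0.1475, 0],
])

```text
time: 7.85
position: [0.5406, -0.0964, 0.0877]
tool_rot: [-0.421, 0.568, -0.44, 0.554]
ft_force: [1.9, 0.4, 1.3]
grip_width: 0.0113
```

```bash
cat > pose.py <<'E'
from h import *
from scipy.spatial.transform import Rotation as R
import sys
def report(tag,u0=240,u1=400):
    o=robot.get_obs();p=np.array(o['position']);M=R.from_quat(o['tool_rot']).as_matrix()
    print(o['time'],p.round(4),"F",np.round(o['ft_force'],2),"Mo",np.round(o['moment'],3),"w",round(o['grip_width'],4))
    h=M[:,0]*1;h[2]=0;h/=np.linalg.norm(h);l=np.array([-h[1],h[0],0])
    b=p+.010*M[:,1];hm=b+.015*l
    yaw=np.degrees(np.arctan2(h[1],h[0]))
    O=np.array([.5587,-.3365]);a=np.radians(-87.35);d=np.array([np.cos(a),np.sin(a)]);n=np.array([-d[1],d[0]])
    ax=hm+.063*h
    print("grip yaw",yaw.round(2),"rel bay",(yaw+87.35).round(2),"handle",hm.round(4),"axle along/lat mm",(1e3*(ax[:2]-O)@d).round(1),(1e3*(ax[:2]-O)@n).round(1),"predicted head",(hm+.219*h).round(4)[:2])
    snap("top",f'pics/top{tag}.png');return O,d,n,hm,h
E
python3 - <<'E'
from pose import *
report(6)
crop('pics/top6.png','pics/c16.png',280,400,150,220,6.5)
E
```

```text
7.85 [ 0.5406 -0.0964  0.0877] F [1.93 0.4  1.3 ] Mo [-0.177 -0.234  0.015] w 0.0113
grip yaw -91.83 rel bay -4.48 handle [ 0.5557 -0.0943  0.078 ] axle along/lat mm -179.3 3.2 predicted head [ 0.5486 -0.3132]
```

View pics/c16.png

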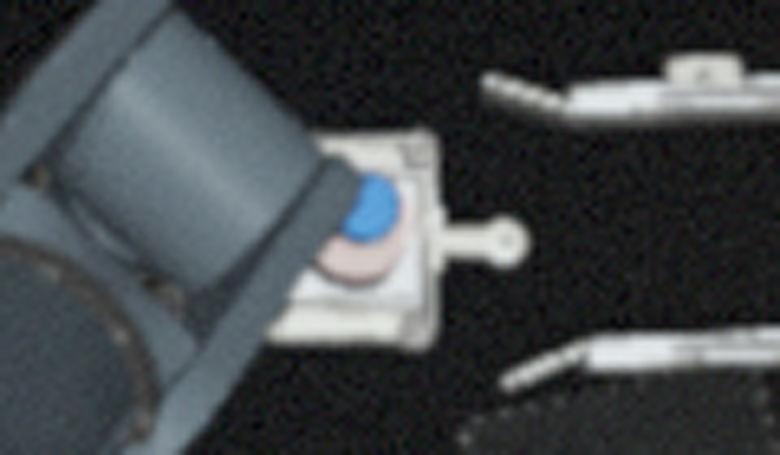

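```bash
cat >> pose.py <<'E'
def meas(hd,fl,fr,ou,ov,f,hm):
    O=np.array([.5587,-.3365]);a=np.radians(-87.35);d=np.array([np.cos(a),np.sin(a)]);n=np.array([-d[1],d[0]])
    H=top5(*hd,.04,ou,ov,f);FL=top5(*fl,.046,ou,ov,f);FR=top5(*fr,.046,ou,ov,f)
    e=H[:2]-hm[:2];y1=np.degrees(np.arctan2(e[1],e[0]));e2=FL-FR;y2=np.degrees(np.arctan2(e2[1],e2[0]))-90
    print("yaw head-handle %.2f bumpers %.2f len %.4f"%(y1+87.35,y2+87.35,np.hypot(*e)),"head along/lat",(1e3*(H[:2]-O)@d).round(1),(1e3*(H[:2]-O)@n).round(1),"bumper mid lat",(1e3*((FL+FR)[:2]/2-O)@n).round(1))
E
python3 - <<'E'
from pose import *
meas((508,242),(420,150),(420,333),280,150,6.5,np.array([.5557,-.0943]))
E
```

```text
yaw head-handle -4.05 bumpers -2.74 len 0.2214 head along/lat -21.2 -7.4 bumper mid lat -6.0
```

```bash
python3 - <<'E'
from plan import *
st=np.cumsum([1,2,3]+[4]*14+[4,3,2,1])/1000
plan(.0033,-.070,.072,.0,st,0)
E
```

```text
s1 [0, 0.10, -0.03, -0.00, -0.0000, -0.0001, 0] head -4.0deg lat 3.2
s3 [0, 0.29, -0.08, -0.00, -0.0001, -0.0003, 0] head -4.0deg lat 3.1
s6 [0, 0.58, -0.16, -0.01, -0.0002, -0.0009, 0] head -4.0deg lat 2.9
s10 [0, 0.97, -0.26, -0.01, -0.0005, -0.0019, 0] head -3.9deg lat 2.6
s14 [0, 1.36, -0.36, -0.02, -0.0009, -0.0034, 0] head -3.8deg lat 2.3
s18 [0, 1.75, -0.47, -0.03, -0.0014, -0.0052, 0] head -3.7deg lat 2.1
s22 [0, 2.14, -0.57, -0.04, -0.0020, -0.0074, 0] head -3.6deg lat 1.8
s26 [0, 2.53, -0.68, -0.05, -0.0027, -0.0100, 0] head -3.4deg lat 1.6
s30 [0, 2.92, -0.78, -0.07, -0.0035, -0.0130, 0] head -3.2deg lat 1.3
s34 [0, 3.32, -0.89, -0.08, -0.0044, -0.0164, 0] head -3.0deg lat 1.1
s38 [0, 3.71, -0.99, -0.10, -0.0054, -0.0201, 0] head -2.8deg lat 0.9
s42 [0, 4.10, -1.10, -0.11, -0.0065, -0.0242, 0] head -2.6deg lat 0.7
s46 [0, 4.50, -1.21, -0.13, -0.0077, -0.0288, 0] head -2.3deg lat 0.6
s50 [0, 4.89, -1.31, -0.15, -0.0090, -0.0337, 0] head -2.0deg lat 0.4
s54 [0, 5.29, -1.42, -0.17, -0.0105, -0.0390, 0] head -1.7deg lat 0.3
s58 [0, 5.68, -1.52, -0.18, -0.0120, -0.0447, 0] head -1.4deg lat 0.2
s62 [0, 6.08, -1.63, -0.20, -0.0136, -0.0507, 0] head -1.0deg lat 0.1
s66 [0, 6.48, -1.74, -0.22, -0.0153, -0.0572, 0] head -0.6deg lat 0.0
s69 [0, 6.78, -1.82, -0.23, -0.0167, -0.0623, 0] head -0.3deg lat 0.0
s71 [0, 6.98, -1.87, -0.24, -0.0176, -0.0658, 0] head -0.1deg lat 0.0
s72 [0, 7.08, -1.90, -0.24, -0.0181, -0.0676, 0] head 0.0deg lat 0.0
```

Emit:
carry_out([
  [0, 0.1, -0.03, 0, 0, 0, 0],
  [0, 0.29, -0.08, 0, 0, 0, 0],
  [0, 0.58, -0.16, -0.01, 0, -0.001, 0],
  [0, 0.97, -0.26, -0.01, -0.0005, -0.002, 0],
  [0, 1.36, -0.36, -0.02, -0.001, -0.004, 0],
  [0, 1.75, -0.47, -0.03, -0.0014, -0.0055, 0],
  [0, 2.14, -0.57, -0.04, -0.002, -0.0075, 0],
  [0, 2.53, -0.68, -0.05, -0.0027, -0.01, 0],
  [0, 2.92, -0.78, -0.07, -0.0035, -0.013, 0],
  [0, 3.32, -0.89, -0.08, -0.0044, -0.0164, 0],
  [0, 3.71, -0.99, -0.1, -0.0054, -0.02, 0],
  [0, 4.1, -1.1, -0.11, -0.0065, -0.0242, 0],
  [0, 4.4, -1.18, -0.13, -0.0075, -0.0278, 0],
  [0, 4.6, -1.23, -0.14, -0.008, -0.03, 0],
  [0, 4.7, -1.26, -0.14, -0.0083, -0.031, 0],
  [0, 4.7, -1.26, -0.14, -0.0083, -0.031, 0],
])

```text
time: 9.5
position: [0.5375, -0.1449, 0.0877]
tool_rot: [-0.431, 0.561, -0.43, 0.561]
ft_force: [-0.3, 0.6, 1.2]
grip_width: 0.0108
```

```bash
python3 - <<'E'
from pose import *
report(7)
crop('pics/top7.png','pics/c17.png',300,420,150,220,6.5)
E
```

```text
9.5 [ 0.5375 -0.1449  0.0877] F [-0.33  0.57  1.18] Mo [-0.153 -0.08   0.03 ] w 0.0108
grip yaw -89.98 rel bay -2.63 handle [ 0.5525 -0.1423  0.078 ] axle along/lat mm -131.3 -0.1 predicted head [ 0.5525 -0.3613]
```

View pics/c17.png

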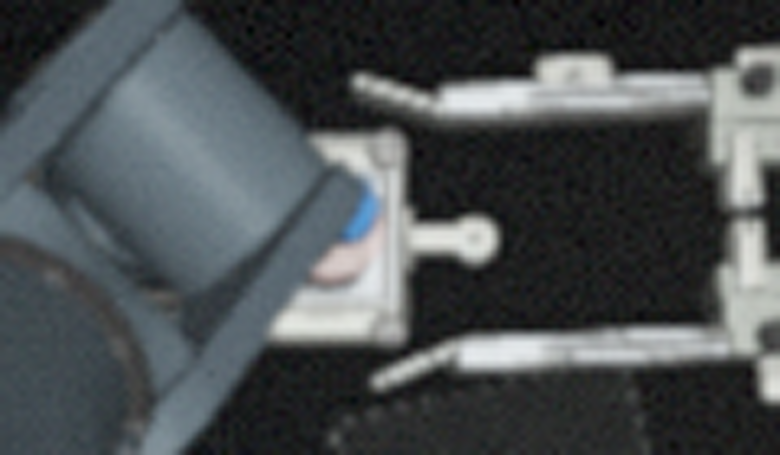

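```bash
python3 - <<'E'
from pose import *
from plan import *
meas((480,239),(387,149),(388,328),300,150,6.5,np.array([.5525,-.1423]))
E
```

```text
yaw head-handle -2.81 bumpers -2.62 len 0.2226 head along/lat 28.1 -8.1 bumper mid lat -6.6
```

```bash
cat > arc.py <<'E'
import numpy as np
def arc(lat,yaw0,segs,steps,tilt=.262,off=-.015):
    # segs: list (length mm, yaw change deg). steps mm
    p=np.array([-60.4,off*1000.]);rot=lambda a:np.array([[np.cos(a),-np.sin(a)],[np.sin(a),np.cos(a)]])
    a0=np.radians(yaw0)
    ds=.1;xs=[np.array([0.,lat])];ya=[a0]
    for L,dy in segs:
        for i in range(int(round(L/ds))):
            a=ya[-1]+np.radians(dy)*ds/L;xs.append(xs[-1]+ds*np.array([np.cos(a),np.sin(a)]));ya.append(a)
    t0=xs[0]+rot(a0)@p
    for s in steps:
        i=min(int(round(s/ds)),len(xs)-1);d=rot(-a0)@(xs[i]+rot(ya[i])@p-t0)/10;da=ya[i]-a0
        print("s%.0f [0, %.2f, %.2f, %.2f, %.4f, %.4f, 0]"%(s,d[0]*np.cos(tilt),-d[0]*np.sin(tilt),d[1],-da*np.sin(tilt),-da*np.cos(tilt)),"yaw %.1f axle %.1f front %.1f"%(np.degrees(ya[i]),xs[i][1],xs[i][1]+122*np.sin(ya[i])))
E
python3 -c "
from arc import *
arc(-.7,-2.7,[(20,3.2),(40,0)],[1,3,5,7,9,11,13,15,17,19,21,23,25,27,29,31,33,34,34])"
```

```text
s1 [0, 0.10, -0.03, -0.02, -0.0007, -0.0027, 0] yaw -2.5 axle -0.7 front -6.2
s3 [0, 0.30, -0.08, -0.05, -0.0022, -0.0081, 0] yaw -2.2 axle -0.8 front -5.6
s5 [0, 0.50, -0.14, -0.08, -0.0036, -0.0135, 0] yaw -1.9 axle -0.9 front -4.9
s7 [0, 0.71, -0.19, -0.11, -0.0051, -0.0189, 0] yaw -1.6 axle -1.0 front -4.3
s9 [0, 0.91, -0.24, -0.14, -0.0065, -0.0243, 0] yaw -1.3 axle -1.0 front -3.7
s11 [0, 1.11, -0.30, -0.17, -0.0080, -0.0297, 0] yaw -0.9 axle -1.0 front -3.0
s13 [0, 1.31, -0.35, -0.19, -0.0094, -0.0351, 0] yaw -0.6 axle -1.1 front -2.4
s15 [0, 1.51, -0.41, -0.22, -0.0108, -0.0405, 0] yaw -0.3 axle -1.1 front -1.7
s17 [0, 1.72, -0.46, -0.24, -0.0123, -0.0459, 0] yaw 0.0 axle -1.1 front -1.1
s19 [0, 1.92, -0.51, -0.27, -0.0137, -0.0512, 0] yaw 0.3 axle -1.1 front -0.4
s21 [0, 2.12, -0.57, -0.27, -0.0145, -0.0539, 0] yaw 0.5 axle -1.1 front -0.0
s23 [0, 2.31, -0.62, -0.26, -0.0145, -0.0539, 0] yaw 0.5 axle -1.1 front 0.0
s25 [0, 2.50, -0.67, -0.25, -0.0145, -0.0539, 0] yaw 0.5 axle -1.0 front 0.0
s27 [0, 2.70, -0.72, -0.24, -0.0145, -0.0539, 0] yaw 0.5 axle -1.0 front 0.0
s29 [0, 2.89, -0.77, -0.23, -0.0145, -0.0539, 0] yaw 0.5 axle -1.0 front 0.1
s31 [0, 3.08, -0.83, -0.22, -0.0145, -0.0539, 0] yaw 0.5 axle -1.0 front 0.1
s33 [0, 3.27, -0.88, -0.21, -0.0145, -0.0539, 0] yaw 0.5 axle -1.0 front 0.1
s34 [0, 3.37, -0.90, -0.20, -0.0145, -0.0539, 0] yaw 0.5 axle -1.0 front 0.1
s34 [0, 3.37, -0.90, -0.20, -0.0145, -0.0539, 0] yaw 0.5 axle -1.0 front 0.1
```

Go to s = 21 mm, still just about the mouth of the straight rails, then look.

Emit:
carry_out([
  [0, 0.1, -0.03, -0.02, -0.0007, -0.0027, 0],
  [0, 0.3, -0.08, -0.05, -0.0022, -0.0081, 0],
  [0, 0.5, -0.14, -0.08, -0.0036, -0.0135, 0],
  [0, 0.71, -0.19, -0.11, -0.0051, -0.0189, 0],
  [0, 0.91, -0.24, -0.14, -0.0065, -0.0243, 0],
  [0, 1.11, -0.3, -0.17, -0.008, -0.0297, 0],
  [0, 1.31, -0.35, -0.19, -0.0094, -0.0351, 0],
  [0, 1.51, -0.41, -0.22, -0.0108, -0.0405, 0],
  [0, 1.72, -0.46, -0.24, -0.0123, -0.0459, 0],
  [0, 1.92, -0.51, -0.27, -0.0137, -0.0512, 0],
  [0, 2.02, -0.54, -0.27, -0.0145, -0.0539, 0],
  [0, 2.02, -0.54, -0.27, -0.0145, -0.0539, 0],
])

```text
time: 10.75
position: [0.5347, -0.1659, 0.0876]
tool_rot: [-0.446, 0.549, -0.415, 0.573]
ft_force: [-1.0, -0.0, 1.5]
grip_width: 0.0114
```

```bash
python3 - <<'E'
from pose import *
report(8)
crop('pics/top8.png','pics/c18.png',310,430,150,220,6.5)
E
```

```text
10.75 [ 0.5347 -0.1659  0.0876] F [-0.96 -0.05  1.53] Mo [-0.121  0.108 -0.054] w 0.0114
grip yaw -86.79 rel bay 0.56 handle [ 0.5495 -0.1624  0.078 ] axle along/lat mm -111.3 -0.5 predicted head [ 0.5618 -0.3811]
```

View pics/c18.png

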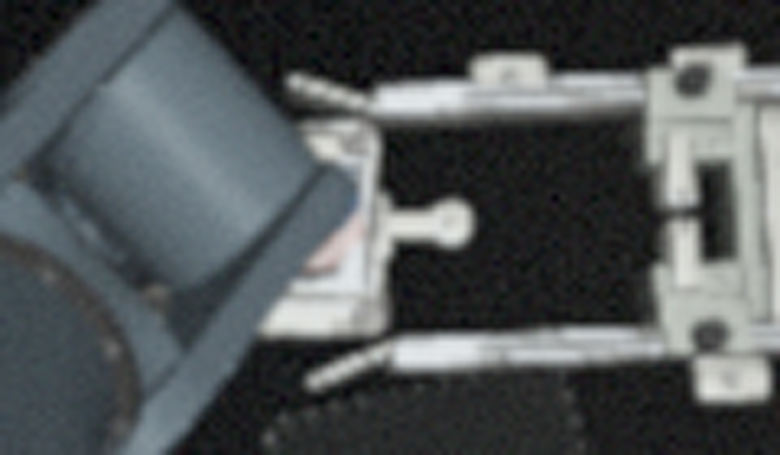

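Emit:
carry_out([
  [0, 0.1, -0.03, 0, 0, 0, 0],
  [0, 0.29, -0.08, 0, 0, 0, 0],
  [0, 0.58, -0.16, 0, 0, 0, 0],
  [0, 0.92, -0.25, 0, 0, 0, 0],
  [0, 1.26, -0.34, 0, 0, 0, 0],
  [0, 1.6, -0.43, 0, 0, 0, 0],
  [0, 1.93, -0.52, 0, 0, 0, 0],
  [0, 2.27, -0.61, 0, 0, 0, 0],
  [0, 2.61, -0.7, 0, 0, 0, 0],
  [0, 2.95, -0.79, 0, 0, 0, 0],
  [0, 3.29, -0.88, 0, 0, 0, 0],
  [0, 3.57, -0.96, 0, 0, 0, 0],
  [0, 3.77, -1.01, 0, 0, 0, 0],
  [0, 3.86, -1.04, 0, 0, 0, 0],
  [0, 3.86, -1.04, 0, 0, 0, 0],
])

```text
time: 12.3
position: [0.5371, -0.2058, 0.0877]
tool_rot: [-0.446, 0.549, -0.415, 0.573]
ft_force: [-1.4, -0.9, 1.2]
grip_width: 0.0109
```

```bash
python3 - <<'E'
from pose import *
report(9)
crop('pics/top9.png','pics/c19.png',320,440,150,220,6.5)
E
```

```text
12.3 [ 0.5371 -0.2058  0.0877] F [-1.43 -0.9   1.2 ] Mo [-0.135  0.205 -0.017] w 0.0109
grip yaw -86.79 rel bay 0.56 handle [ 0.5519 -0.2024  0.078 ] axle along/lat mm -71.3 0.1 predicted head [ 0.5642 -0.4211]
```

View pics/c19.png

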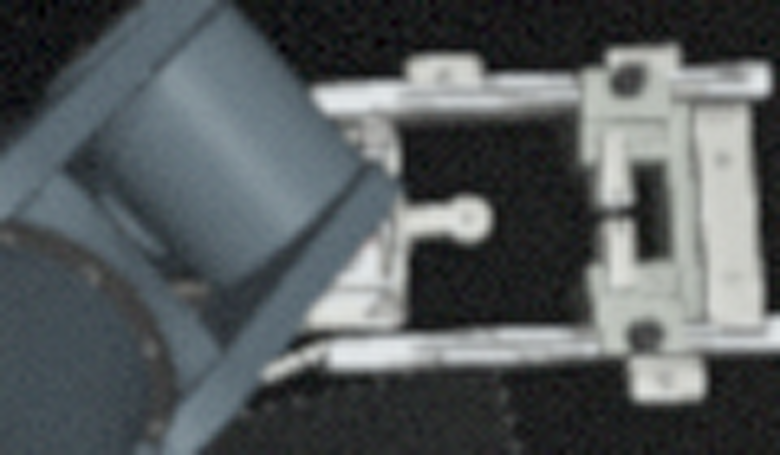

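Emit:
carry_out([
  [0, 0.1, -0.03, 0, 0, 0, 0],
  [0, 0.29, -0.08, 0, 0, 0, 0],
  [0, 0.58, -0.16, 0, 0, 0, 0],
  [0, 0.92, -0.25, 0, 0, 0, 0],
  [0, 1.26, -0.34, 0, 0, 0, 0],
  [0, 1.6, -0.43, 0, 0, 0, 0],
  [0, 1.93, -0.52, 0, 0, 0, 0],
  [0, 2.27, -0.61, 0, 0, 0, 0],
  [0, 2.61, -0.7, 0, 0, 0, 0],
  [0, 2.95, -0.79, 0, 0.001, 0.003, 0],
  [0, 3.29, -0.88, 0, 0.001, 0.004, 0],
  [0, 3.63, -0.97, 0, 0.001, 0.005, 0],
  [0, 3.96, -1.06, 0, 0.001, 0.005, 0],
  [0, 4.2, -1.13, 0, 0.001, 0.005, 0],
  [0, 4.35, -1.17, 0, 0.001, 0.005, 0],
  [0, 4.4, -1.18, 0, 0.001, 0.005, 0],
  [0, 4.4, -1.18, 0, 0.001, 0.005, 0],
])

```text
time: 14.05
position: [0.5396, -0.2512, 0.0877]
tool_rot: [-0.445, 0.55, -0.416, 0.572]
ft_force: [-1.5, -0.5, 0.7]
grip_width: 0.0111
```

```bash
python3 - <<'E'
from pose import *
report(10)
crop('pics/top10.png','pics/c20.png',330,440,150,220,7)
E
```

```text
14.05 [ 0.5396 -0.2512  0.0877] F [-1.5  -0.54  0.73] Mo [-0.15   0.256  0.041] w 0.0111
grip yaw -87.09 rel bay 0.26 handle [ 0.5545 -0.2478  0.078 ] axle along/lat mm -25.8 0.1 predicted head [ 0.5656 -0.4666]
```

View pics/c20.png

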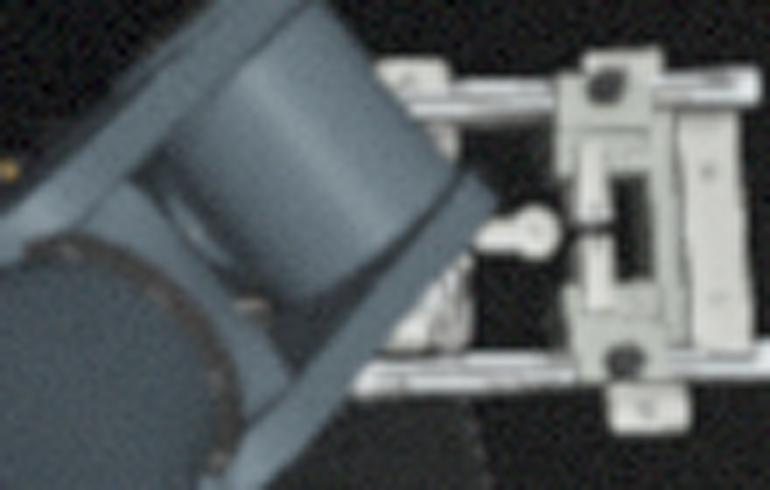

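Emit:
carry_out([
  [0, 0.1, -0.03, 0, 0, 0, 0],
  [0, 0.24, -0.06, 0, 0, 0, 0],
  [0, 0.39, -0.1, 0, 0, 0, 0],
  [0, 0.53, -0.14, 0, 0, 0, 0],
  [0, 0.68, -0.18, 0, 0, 0, 0],
  [0, 0.82, -0.22, 0, 0, 0, 0],
  [0, 0.97, -0.26, 0, 0, 0, 0],
  [0, 1.06, -0.28, 0, 0, 0, 0],
  [0, 1.16, -0.31, 0, 0, 0, 0],
])

```text
time: 15.0
position: [0.5402, -0.263, 0.0877]
tool_rot: [-0.445, 0.55, -0.416, 0.572]
ft_force: [-1.0, 0.0, 1.4]
grip_width: 0.011
```

Emit:
carry_out([
  [0, 0.1, -0.03, 0, 0, 0, 0],
  [0, 0.19, -0.05, 0, 0, 0, 0],
  [0, 0.29, -0.08, 0, 0, 0, 0],
  [0, 0.39, -0.1, 0, 0, 0, 0],
])

```text
time: 15.4
position: [0.5401, -0.2647, 0.0877]
tool_rot: [-0.444, 0.551, -0.414, 0.572]
ft_force: [0.1, 6.2, 3.5]
grip_width: 0.0109
```

Emit:
carry_out([
  [0, 0.1, -0.03, 0, 0, 0, 0],
  [0, 0.1, -0.03, 0, 0, 0, 0],
  [0, 0.1, -0.03, 0, 0, 0, 0],
])

```text
time: 15.7
position: [0.5402, -0.2659, 0.0877]
tool_rot: [-0.444, 0.551, -0.415, 0.572]
ft_force: [0.1, 5.6, 2.1]
grip_width: 0.0109
```

```bash
python3 - <<'E'
from pose import *
report(11)
crop('pics/top11.png','pics/c21.png',365,435,155,215,9)
snap("side","pics/side11.png");crop('pics/side11.png','pics/c22.png',270,370,110,200,6)
E
```

```text
15.7 [ 0.5402 -0.2659  0.0877] F [0.06 5.59 2.12] Mo [ 0.876 -0.008 -0.077] w 0.0109
grip yaw -87.1 rel bay 0.25 handle [ 0.555  -0.2626  0.0781] axle along/lat mm -11.0 0.0 predicted head [ 0.5661 -0.4813]
```

View pics/c21.png

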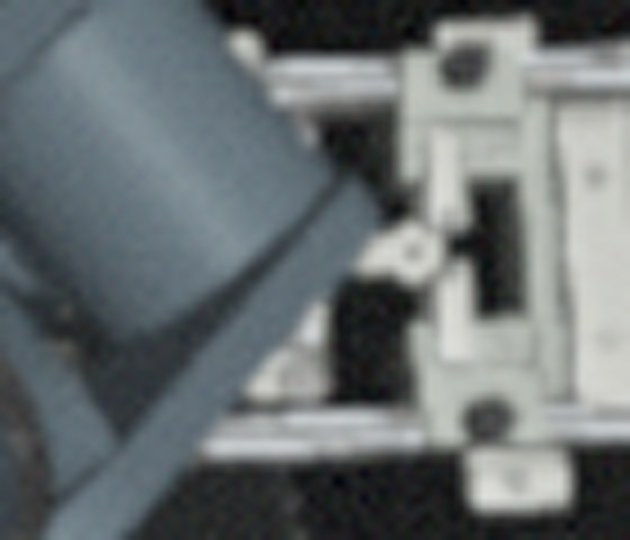

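View pics/c22.png

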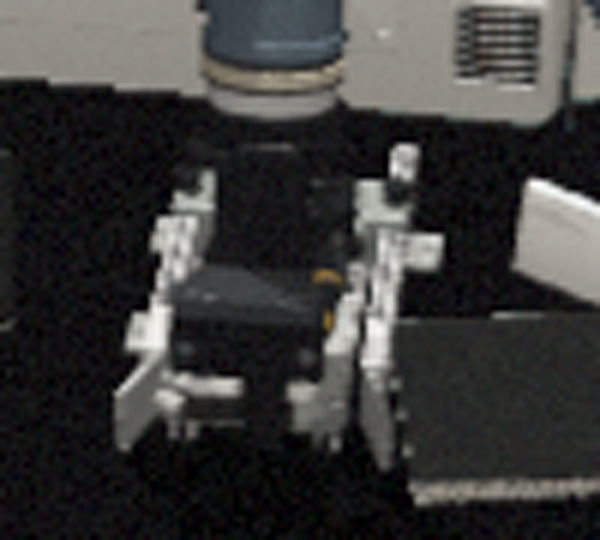

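Emit:
carry_out([
  [0, 0.1, -0.03, 0, 0, 0, 0],
  [0, 0.19, -0.05, 0, 0, 0, 0],
  [0, 0.29, -0.08, 0, 0, 0, 0],
  [0, 0.39, -0.1, 0, 0, 0, 0],
])

```text
time: 16.2
position: [0.5404, -0.2702, 0.0877]
tool_rot: [-0.444, 0.551, -0.415, 0.572]
ft_force: [0.0, 5.2, 2.4]
grip_width: 0.0116
```

Emit:
carry_out([
  [0, 0.1, -0.03, 0, 0, 0, 0],
  [0, 0.19, -0.05, 0, 0, 0, 0],
  [0, 0.29, -0.08, 0, 0, 0, 0],
])

```text
time: 16.5
position: [0.5409, -0.2756, 0.0877]
tool_rot: [-0.445, 0.55, -0.416, 0.572]
ft_force: [-1.3, 1.5, 2.4]
grip_width: 0.0114
```

Emit:
carry_out([
  [0, 0.1, -0.03, 0, 0, 0, 0],
  [0, 0.19, -0.05, 0, 0, 0, 0],
])

```text
time: 16.7
position: [0.5411, -0.2783, 0.0877]
tool_rot: [-0.445, 0.549, -0.417, 0.571]
ft_force: [-1.3, 0.3, 1.3]
grip_width: 0.0114
```

Emit:
carry_out([
  [0, 0.1, -0.03, 0, 0, 0, 0],
  [0, 0.19, -0.05, 0, 0, 0, 0],
  [0, 0.29, -0.08, 0, 0, 0, 0],
])

```text
time: 17.0
position: [0.5412, -0.2809, 0.0877]
tool_rot: [-0.445, 0.55, -0.417, 0.571]
ft_force: [-0.9, -1.3, 1.2]
grip_width: 0.0108
```

Emit:
carry_out([
  [0, 0.1, -0.03, 0, 0, 0, 0],
  [0, 0.19, -0.05, 0, 0, 0, 0],
])

```text
time: 17.2
position: [0.5413, -0.2827, 0.0877]
tool_rot: [-0.445, 0.55, -0.416, 0.572]
ft_force: [-0.7, -2.3, 1.6]
grip_width: 0.0106
```

Emit:
carry_out([
  [0, 0.1, -0.03, 0, 0, 0, 0],
  [0, 0.19, -0.05, 0, 0, 0, 0],
])

```text
time: 17.4
position: [0.5414, -0.2846, 0.0877]
tool_rot: [-0.445, 0.55, -0.416, 0.572]
ft_force: [-1.0, -3.0, 0.5]
grip_width: 0.0112
```

Emit:
carry_out([
  [0, 0.1, -0.03, 0, 0, 0, 0],
  [0, 0.1, -0.03, 0, 0, 0, 0],
])

```text
time: 17.6
position: [0.5414, -0.2853, 0.0877]
tool_rot: [-0.445, 0.55, -0.416, 0.572]
ft_force: [-1.5, -2.0, 0.2]
grip_width: 0.0112
```

```bash
python3 - <<'E'
from pose import *
report(12)
crop('pics/top12.png','pics/c23.png',365,435,155,215,9)
E
```

```text
17.6 [ 0.5414 -0.2853  0.0877] F [-1.54 -2.02  0.21] Mo [-0.531  0.171 -0.001] w 0.0112
grip yaw -87.1 rel bay 0.25 handle [ 0.5563 -0.282   0.078 ] axle along/lat mm 8.4 0.4 predicted head [ 0.5674 -0.5007]
```

View pics/c23.png

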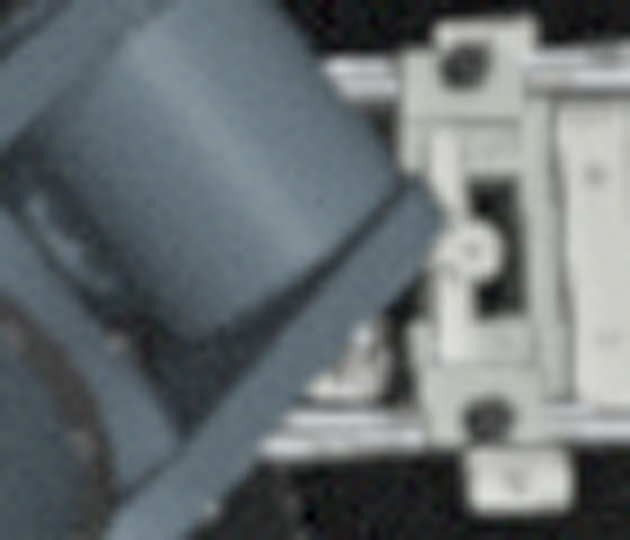

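Emit:
carry_out([
  [0, 0.1, -0.03, 0, 0, 0, 0],
  [0, 0.19, -0.05, 0, 0, 0, 0],
  [0, 0.19, -0.05, 0, 0, 0, 0],
])

```text
time: 17.95
position: [0.5414, -0.2861, 0.0877]
tool_rot: [-0.444, 0.55, -0.415, 0.572]
ft_force: [-0.4, 0.8, 1.3]
grip_width: 0.0114
```

Emit:
carry_out([
  [0, 0.1, -0.03, 0, 0, 0, 0],
  [0, 0.1, -0.03, 0, 0, 0, 0],
])

```text
time: 18.15
position: [0.5413, -0.2865, 0.0877]
tool_rot: [-0.444, 0.551, -0.415, 0.572]
ft_force: [0.9, 3.4, 1.2]
grip_width: 0.0108
```

Emit:
carry_out([
  [0, 0.1, -0.03, 0, 0, 0, 0],
  [0, 0.15, -0.04, 0, 0, 0, 0],
  [0, 0.15, -0.04, 0, 0, 0, 0],
])

```text
time: 18.45
position: [0.541, -0.2869, 0.0877]
tool_rot: [-0.444, 0.552, -0.414, 0.572]
ft_force: [0.5, 7.2, 2.6]
grip_width: 0.0114
```

```bash
python3 - <<'E'
from pose import *
report(13)
crop('pics/top13.png','pics/c24.png',385,430,160,205,14)
E
```

```text
18.45 [ 0.541  -0.2869  0.0877] F [0.54 7.16 2.56] Mo [ 1.025 -0.002 -0.113] w 0.0114
grip yaw -87.1 rel bay 0.25 handle [ 0.5558 -0.2835  0.0781] axle along/lat mm 9.9 -0.2 predicted head [ 0.5668 -0.5022]
```

View pics/c24.png

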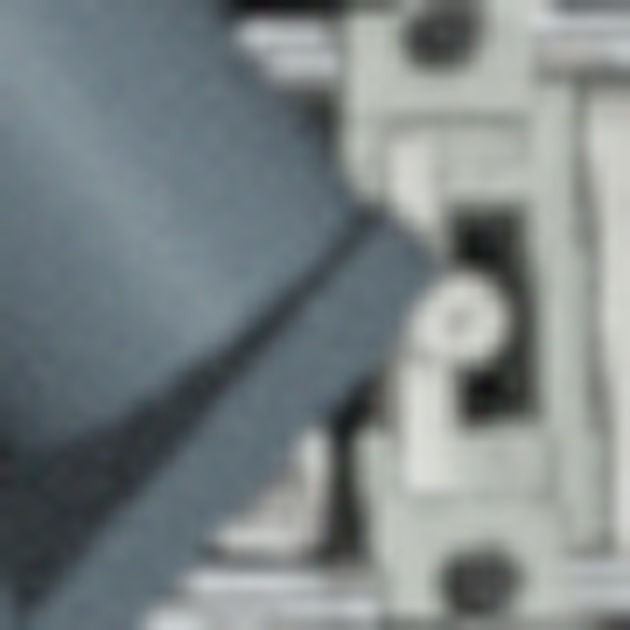

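Emit:
carry_out([
  [0, -0.1, 0.03, 0, 0, 0, 0],
  [0, -0.19, 0.05, 0, 0, 0, 0],
  [0, -0.24, 0.06, 0, 0, 0, 0],
  [0, -0.24, 0.06, 0, 0, 0, 0],
])

```text
time: 18.9
position: [0.5411, -0.2867, 0.0877]
tool_rot: [-0.445, 0.55, -0.415, 0.572]
ft_force: [-1.7, 4.5, 2.9]
grip_width: 0.0112
```

Emit:
carry_out([
  [0, -0.1, 0.03, 0, 0, 0, 0],
  [0, -0.1, 0.03, 0, 0, 0, 0],
  [0, -0.1, 0.03, 0, 0, 0, 0],
])

```text
time: 19.2
position: [0.5412, -0.2864, 0.0877]
tool_rot: [-0.445, 0.55, -0.416, 0.571]
ft_force: [-2.8, 2.3, 1.2]
grip_width: 0.0112
```

Emit:
carry_out([
  [0, -0.1, 0.03, 0, 0, 0, 0],
  [0, -0.1, 0.03, 0, 0, 0, 0],
  [0, -0.1, 0.03, 0, 0, 0, 0],
])

```text
time: 19.5
position: [0.5416, -0.2862, 0.0877]
tool_rot: [-0.445, 0.549, -0.417, 0.571]
ft_force: [-2.3, -2.4, 1.5]
grip_width: 0.0113
```

Emit:
carry_out([
  [0, 0.05, -0.01, 0, 0, 0, 0],
  [0.1, 0.05, -0.01, 0, 0, 0, 0],
  [0.15, 0.05, -0.01, 0, 0, 0, 0],
  [0.2, 0.05, -0.01, 0, 0, 0, 0],
  [0.25, 0.05, -0.01, 0, 0, 0, 0],
  [0.3, 0.05, -0.01, 0, 0, 0, 0],
  [0.35, 0.05, -0.01, 0, 0, 0, 0],
  [0.4, 0.05, -0.01, 0, 0, 0, 0],
  [0.4, 0.05, -0.01, 0, 0, 0, 0],
])

```text
time: 20.4
position: [0.5414, -0.2854, 0.0877]
tool_rot: [-0.445, 0.55, -0.416, 0.572]
ft_force: [-0.2, 0.1, 0.2]
grip_width: 0.0337
```

```bash
python3 - <<'E'
from pose import *
report(14)
crop('pics/top14.png','pics/c25.png',385,430,160,205,14)
snap("side","pics/side14.png")
im=cv2.imread('pics/side14.png')[110:210,270:370]
cv2.imwrite('pics/c26.png',cv2.resize((255*(im/255.)**.5).astype('uint8'),None,fx=6,fy=6,interpolation=cv2.INTER_CUBIC))
E
```

```text
20.4 [ 0.5414 -0.2854  0.0877] F [-0.18  0.09  0.15] Mo [-0.155 -0.006 -0.028] w 0.0337
grip yaw -87.08 rel bay 0.27 handle [ 0.5562 -0.282   0.078 ] axle along/lat mm 8.5 0.3 predicted head [ 0.5674 -0.5008]
```

View pics/c25.png

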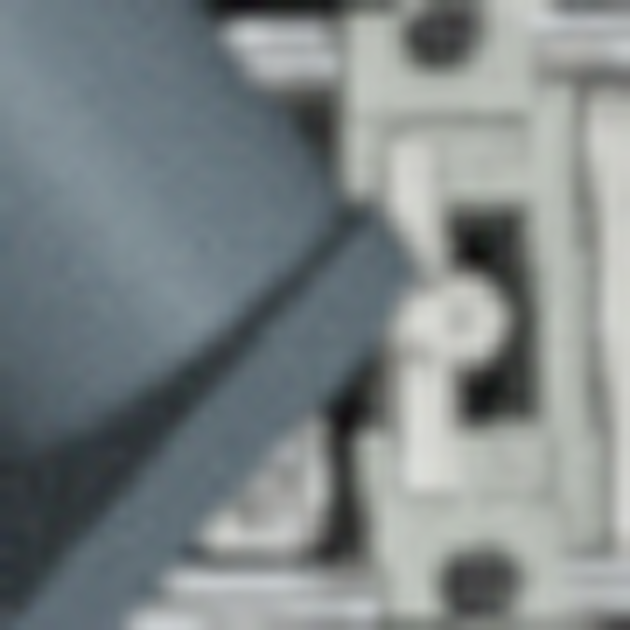

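View pics/c26.png

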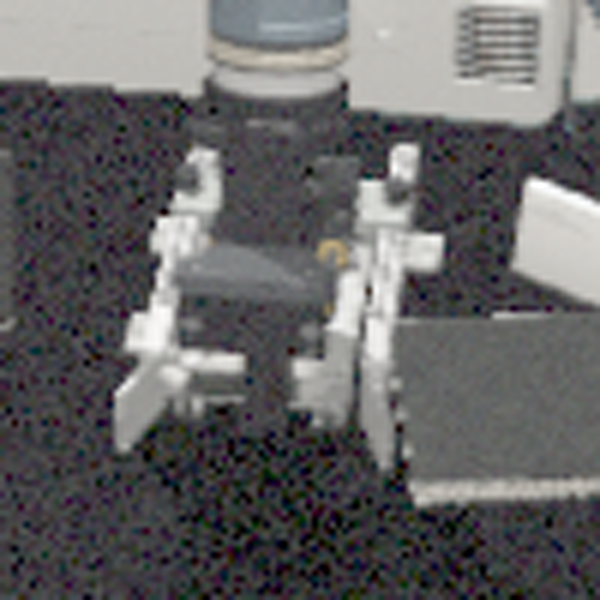

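Emit:
carry_out([
  [0.4, -0.26, -0.97, 0, 0, 0, 0],
  [0.4, -0.65, -2.4, 0, 0, 0, 0],
  [0.4, -1.3, -4.8, 0, 0, 0, 0],
  [0.4, -2.1, -7.7, 0, 0, 0, 0],
  [0.4, -2.8, -10.6, 0, 0, 0, 0],
  [0.4, -3.6, -13.5, 0, 0, 0, 0],
  [0.4, -4.4, -16.4, 0, 0, 0, 0],
  [0.4, -5.2, -19.3, 0, 0, 0, 0],
  [0.4, -5.2, -19.3, 0, 0, 0, 0],
])

```text
time: 21.4
position: [0.5434, -0.2867, 0.294]
tool_rot: [-0.445, 0.546, -0.42, 0.572]
ft_force: [0.6, 0.2, -0.3]
grip_width: 0.0348
```

Emit:
carry_out([
  [0.4, -3, 0.8, -2, 0, 0, 0],
  [0.4, -6, 1.6, -4, 0, 0, 0],
  [0.4, -9, 2.4, -6, 0, 0, 0],
  [0.4, -12, 3.2, -8, 0, 0, 0],
  [0.4, -15, 4, -10, 0, 0, 0],
  [0.4, -17, 4.5, -11, 0, 0, 0],
  [0.4, -17, 4.5, -11, 0, 0, 0],
])

```text
time: 22.1
position: [0.4199, -0.1119, 0.2885]
tool_rot: [-0.445, 0.551, -0.414, 0.572]
ft_force: [0.6, -0.4, -1.0]
grip_width: 0.0349
```

```bash
python3 - <<'E'
from pose import *
report(15);snap("side","pics/side15.png")
crop('pics/top15.png','pics/c27.png',330,440,145,225,7)
im=cv2.imread('pics/side15.png')[100:240,240:400]
cv2.imwrite('pics/c28.png',cv2.resize((255*(im/255.)**.6).astype('uint8'),None,fx=4.2,fy=4.2,interpolation=cv2.INTER_CUBIC))
E
```

```text
22.1 [ 0.4199 -0.1119  0.2885] F [ 0.64 -0.44 -1.04] Mo [-0.193  0.042 -0.007] w 0.0349
grip yaw -87.0 rel bay 0.35 handle [ 0.4347 -0.1086  0.2788] axle along/lat mm -170.4 -112.9 predicted head [ 0.4462 -0.3273]
```

View pics/c27.png

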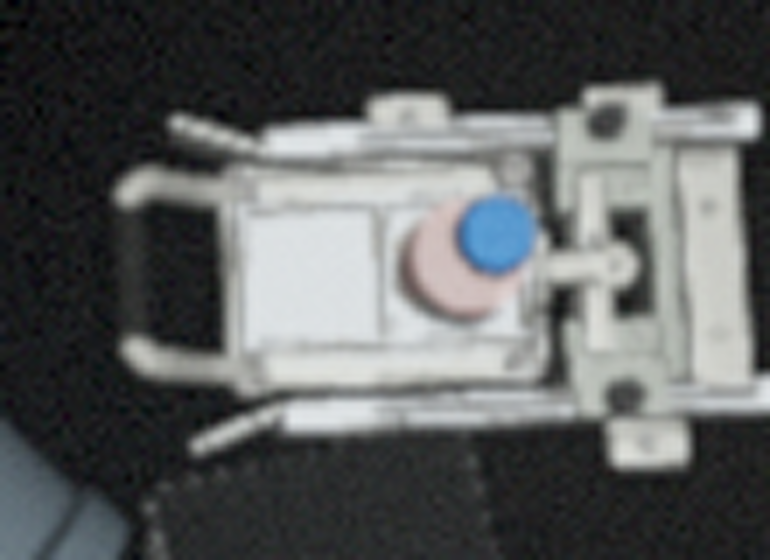

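View pics/c28.png

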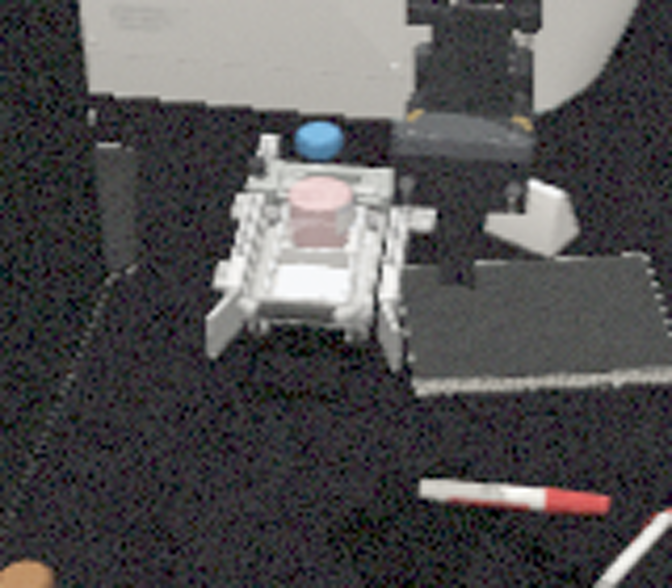

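```bash
python3 - <<'E'
from pose import *
f=lambda x,y,z:top5(x,y,z,330,145,7)
O=np.array([.5587,-.3365]);a=np.radians(-87.35);d=np.array([np.cos(a),np.sin(a)]);n=np.array([-d[1],d[0]])
B=lambda P:(1e3*np.array([(P[:2]-O)@d,(P[:2]-O)@n])).round(1)
hl=f(130,188,.078);hr=f(138,352,.078);hm=(hl+hr)/2;H=f(617,265,.04)
print("handle",B(hm),"head",B(H),"->origin from handle",B(hm)[0]+115,"from head",B(H)[0]-104)
e=H-hm;print("yaw rel",np.degrees(np.arctan2(e[1],e[0]))+87.35)
print("block front L/R z.05",B(f(558,180,.05)),B(f(572,345,.05)),"plates",B(f(592,200,.046)),B(f(600,330,.046)))
cap=f(497,235,.142);print("cap",B(cap))
for z in(.037,.08,.1,.142):print(z,((proj("top",[*cap[:2],z])-[330,145])*7).round())
# changes elsewhere
A=cv2.imread('pics/top0.png').astype(int);C=cv2.imread('pics/top15.png').astype(int)
D=(abs(A-C).max(2)>60).astype('uint8');k,l,s,c=cv2.connectedComponentsWithStats(D)
for i in range(1,k):
    if s[i,4]>6: print(s[i])
E
```

```text
handle [-51.5   0. ] head [167.7  -1.7] ->origin from handle 63.5 from head 63.69999999999999
yaw rel -0.457927350790186
block front L/R z.05 [141.6  36.3] [143.1 -38.1] plates [157.   27.2] [156.9 -31.4]
cap [95.1 -1.2]
0.037 [451. 269.]
0.08 [468. 254.]
0.1 [476. 247.]
0.142 [494. 232.]
[ 346  167   75   35 1701]
[ 235  168  113  123 5189]
[265 209   6   4  15]
[252 215   3   3   8]
[284 222  10  12  36]
[292 225  11  11  29]
[270 231   8   7  24]
[247 264   8   4  15]
[296 265   7   5  19]
[222 270  50  16 422]
[314 273  62  15 434]
[478 273   8   5  18]
[313 275   6   4  19]
[495 275  35  13 230]
[   15   286   200   114 13505]
[  318   287   226   113 12606]
[318 288  12  18 103]
[361 307   7   4  15]
[330 308   4   6  12]
[524 308   5   2   7]
[533 308   3   3   7]
[208 313   7  10  31]
[225 314   8  11  42]
[247 315   9  13  54]
[ 260  314   49   39 1385]
[341 337   3   6   9]
[ 60 338   6   4   8]
[ 65 340   3   4   7]
[ 63 340  22  17 111]
[509 344   4   4  10]
[217 355  31  27 309]
[251 363   6   3   9]
[349 365   4   6  10]
[276 378   5   8  17]
[266 382   3  13  28]
[102 392   5   5  12]
[264 394  18   6  65]
```

```bash
python3 - <<'E'
from h import *
crop('pics/side15.png','pics/c29.png',220,440,120,320,3)
a=cv2.imread('pics/side0.png')[120:320,220:440]; cv2.imwrite('pics/c30.png',cv2.resize(a,None,fx=3,fy=3,interpolation=cv2.INTER_CUBIC))
E
```

```text
(no output)
```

View pics/c29.png

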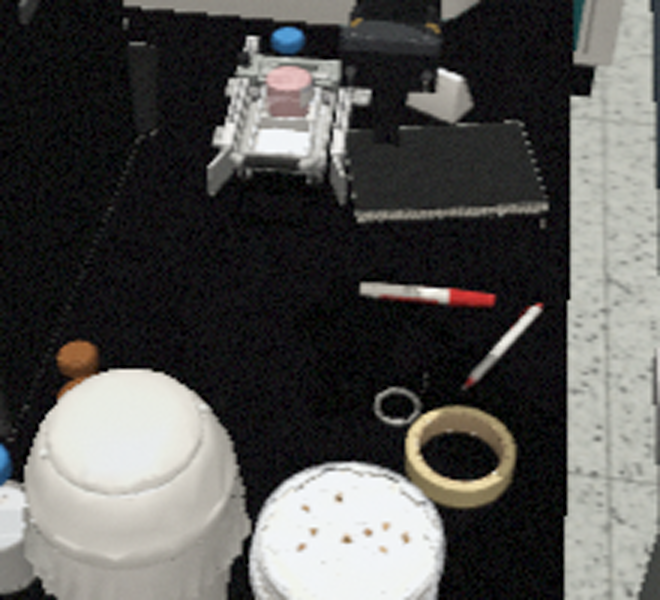

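View pics/c30.png

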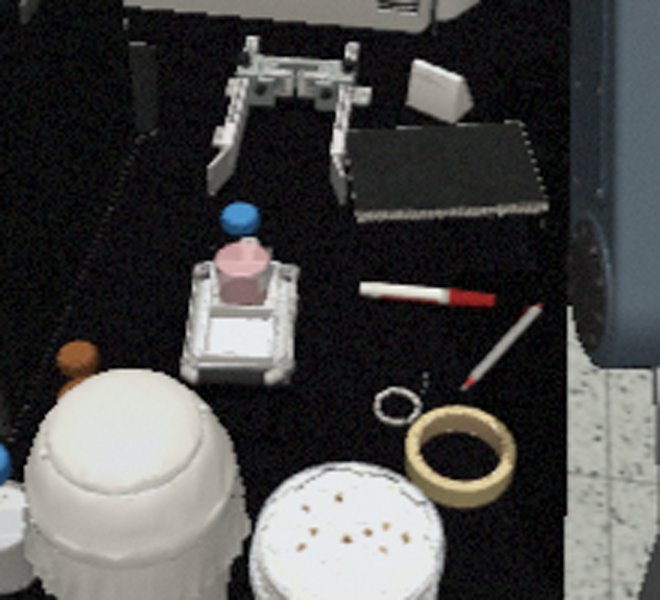

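Beaker (397,406), marker, timer, bin and the brown look-alike are all where they were. The caddy is home with its bottle upright, and the gripper is clear. Handing in.

```bash
python3 - <<'E'
from h import *
o=robot.get_obs();print(o['time'],np.round(o['ft_force'],2),np.abs(o['joint_velocities']).max())
print(robot.hand_in())
E
```

```text
22.2 [ 0.59 -0.09  0.59] 0.03712894305597954
the job is handed in; nothing more can be done
None
```

The caddy is parked and caught in the bay with its bottle standing, and the job was handed in at 22.2 s of the 67 s allowed.

**What I did:**
- I gripped the handle from above with the hand leaned 15° forward to clear the bin, holding the bar 15 mm right of its middle.
- I rolled the caddy about 68 mm straight ahead, outside the bay, to bring the castors round. Then I steered it in between the rails in short measured arcs.
- I pushed the tongue head through the rollers slowly. The readings showed about 6 N against it, then about 3 N of pull from the catch, then the buffers.
- I pressed to about 7 N, eased off until the force was near zero, opened the fingers and lifted clear.

**Last checks:**
- **Catch:** the head sits about 10.7 mm past the roller line, which matches the caught position. The caddy stayed put when I let go, and its yaw in the bay is about −0.5°.
- **Bottle:** it stands in its well. It rocked briefly when the fingers closed on the handle, then settled.
- **Surroundings:** the beaker, marker and bin look unmoved against the first pictures. So do the brown look-alike and the timer, which the gripper partly hid.

**Not confirmed or not matching:**
- I could not see the castors directly, so that they trail straight is inferred from the distance rolled.
- I could not see the rollers' travel directly. The catch result rests on the forces and the head position.
- The buffers felt stiffer than stated, about 6–9 N/mm against 3 N/mm, probably because of friction and the catch.

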